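Lock out the dump valve and clear the crimping bench

TASK

Make the hose crimper safe first: press the dump valve's red spring plunger all the way down and, while it is down, slide the yellow keeper across over it so that it stays trapped down when you let go. Only then pick up the parts left on the bench: sort all the brass hose fittings into the blue tray and all the red-ended die jaws into the yellow tray. Leave the other things on the bench where they are.

Things in the scene. Friction and masses are not known exactly. Their poses are not given: they have to be found in the camera images.
- valve: Blue dump-valve block fixed to the bench, 130 x 190 x 42 mm, with a red spring plunger and a yellow keeper. Origin on the bench; z up, y along its long side (block spans x -65..65, y -105..85 mm in this frame). The plunger's press pad is on its -x half, the keeper and its aluminium rail on its +x half.
- plunger (a joint): Spring plunger, m pressed straight down: 0 up, 0.024 at its stop. Spring 3.6 N when up, 10.8 N at the stop; it springs back up unless the keeper traps it. Beside its pad it has an ear (valve x 0..22, y 10..55 mm, top flush with the pad) which the keeper's tongue slides over; that needs the plunger pressed 19 mm or more. Trapped, it reads about 0.019.
- keeper (a joint): Yellow keeper sliding along the valve's +y, m: 0 open (starts at 0 to 0.004), 0.040 fully across at its stop. Stays where it is left (2 N friction). Its steel tongue (underside 71 mm above the bench) is stopped by the ear at 0.008 while the plunger is up; with the plunger held down it slides on over the ear and traps it.
- press_spot (a point): Point on top of the plunger's red press pad, to press with closed fingertips. The pad spans valve x -44..0, y -75..55 mm, is 12 mm thick, its top 90 mm above the bench when up, 66 mm at the stop. This point is at valve x -22, y -40, 34 mm to the -y side of the tab's face when the keeper is at 0. Moves with the plunger; axes as the valve.
- tab_face (a point): Centre of the -y face of the keeper's tab, an upright yellow plate 8 mm thick that stands across above the red pad (valve x -46..48 mm, 93 to 110 mm above the bench). Fingertips that hold the pad down on the tab's -y side can push it to +y, sliding along the pad. Moves with the keeper; axes as the valve.
- blue_tray: Open blue tray for the brass fittings, fixed: 160 (x) x 220 (y) x 40 mm high, walls and floor 5 mm. Origin under the centre of its floor.
- yellow_tray: Open yellow tray for the die jaws, fixed: 160 (x) x 220 (y) x 40 mm high, walls and floor 5 mm. Origin under the centre of its floor.
- fitting0: Loose brass hose fitting, about 0.25 kg, 90 mm long along its own x: a square middle 36 mm long and 30 x 30 mm across with a round 22 mm to 25 mm stub at either end. Origin at its middle, 15 mm above the bench as it lies. Sometimes absent.
- fitting1: Loose brass hose fitting, about 0.25 kg, 90 mm long along its own x: a square middle 36 mm long and 30 x 30 mm across with a round 22 mm to 25 mm stub at either end. Origin at its middle, 15 mm above the bench as it lies. Sometimes absent.
- fitting2: Loose brass hose fitting, about 0.25 kg, 90 mm long along its own x: a square middle 36 mm long and 30 x 30 mm across with a round 22 mm to 25 mm stub at either end. Origin at its middle, 15 mm above the bench as it lies. Sometimes absent.
- fitting3: Loose brass hose fitting, about 0.25 kg, 90 mm long along its own x: a square middle 36 mm long and 30 x 30 mm across with a round 22 mm to 25 mm stub at either end. Origin at its middle, 15 mm above the bench as it lies. Sometimes absent.
- jaw0: Loose dark steel die jaw with red-painted ends, about 0.5 kg: a block 76 mm long (own x), 34 mm wide (own y), 36 mm high (the top 10 mm is a step only 46 mm long). Origin at its centre, 18 mm above the bench as it stands. Sometimes absent.
- jaw1: Loose dark steel die jaw with red-painted ends, about 0.5 kg: a block 76 mm long (own x), 34 mm wide (own y), 36 mm high (the top 10 mm is a step only 46 mm long). Origin at its centre, 18 mm above the bench as it stands. Sometimes absent.
- jaw2: Loose dark steel die jaw with red-painted ends, about 0.5 kg: a block 76 mm long (own x), 34 mm wide (own y), 36 mm high (the top 10 mm is a step only 46 mm long). Origin at its centre, 18 mm above the bench as it stands. Sometimes absent.
- jaw3: Loose dark steel die jaw with red-painted ends, about 0.5 kg: a block 76 mm long (own x), 34 mm wide (own y), 36 mm high (the top 10 mm is a step only 46 mm long). Origin at its centre, 18 mm above the bench as it stands. Sometimes absent.
- tape_roll: Roll of brown tape lying flat, 70 mm across, 24 mm high, among the parts; not part of the job, leave it where it is. Origin at its underside.
- screwdriver: Screwdriver lying on the bench; not part of the job, leave it where it is. Origin at its underside.
- caliper: Steel caliper 200 mm long lying flat, black slide; not part of the job, leave it where it is. Origin at its underside.
- marker: White and blue marker pen 130 mm long; not part of the job, leave it where it is. Origin at its underside.
Things that resemble listed ones, but are neither listed nor needed, are in the scene too. Leave any green look-alike of the jaw3 alone.

How it is judged:
By the outcome, as a careful person would: the job done as asked, in the order asked, and still so for the second after the job is handed in, with the robot touching nothing.
Of fitting0, fitting1, fitting2, fitting3 only 3 to 4 are there at a start; the rules pass over those that are not, and their reading is None.
Of jaw0, jaw1, jaw2, jaw3 only 3 to 4 are there at a start; the rules pass over those that are not, and their reading is None.
At some moment in a run one of fitting0, fitting1, fitting2, fitting3, jaw0, jaw1, jaw2, jaw3 may be knocked a few centimetres aside while the robot is not near it.
Once in a run the grip may slacken for a moment while it holds something.
It also fails if it takes over 208 s, if anything falls off the work surface, if the arm or the gripper's body presses on something with over 40 N, if the wrist force passes 120 N, or if a joint passes its speed limit or range.

ROBOT

A 6-joint arm with a two-finger parallel gripper is mounted at the origin on the work surface. World frame = base frame: x ahead of the robot, y to its left, z up, the work surface at z = 0. Lengths are in mm, angles in rad, forces in N, time in s.
With the tool pointing down it reaches from about 350 to 875 mm from the base axis. Payload 4.2 kg.
Tool frame: the origin (TCP) lies at the very end of the fingers, on their centre line; the grasp point (between the pads) lies 19 mm behind it; z points along the fingers, y is the line along which they close (so a half turn about z gives the same grasp; the last joint's range is limited). The gripper opens to 85 mm and grips with 20 to 120 N. Pads are 22 mm wide; open, the fingers measure 114 mm over their backs; the gripper's body (76 mm by 85 mm) begins 54 mm behind the grasp point. The pads swing forward as they close: fully open they stand 13 mm farther back than shut.
Start: joints at [1.512, 0.385, 0.008, 0, -1.194, -0.259], TCP at [195.266, 593.692, 231.312] pointing down, gripper open.
Joint ranges: [-3.14, 3.14], [-1.21, 2.06], [-1.07, 1.41], [-3.16, 2.05], [-2.99, -0.16], [-3.1, 3.1]. Speed limits (rad/s): [2.79, 2.79, 3.14, 3.14, 3.14, 3.14].

INTERFACE

Orientations are given as a unit quaternion [x, y, z, w].
In Python, from bench import arm, viewer gives the robot as it stands. The module is installed in compiled form; this text tells all that it offers.
- The arm moves only by the tool creep_tool, called after "Emit:" as a command line: name --argument value ..., lists and objects as JSON in quotes. Schema: {"type":"object","properties":{"ticks":{"type":"array","items":{"type":"object","properties":{"sx":{"type":"number"},"sy":{"type":"number"},"sz":{"type":"number"},"wx":{"type":"number"},"wy":{"type":"number"},"wz":{"type":"number"}},"additionalProperties":false},"minItems":1,"maxItems":10},"jaw":{"type":"number"},"only":{"type":"string"},"quiet":{"type":"boolean"},"lines":{"type":"string"}},"required":["ticks"],"additionalProperties":false}. ticks is a list of rows, 1 to 10 of them, each an object with the fields sx, sy, sz (the shift in shares of 600 mm (1.0 is 600 mm)), wx, wy, wz (a rotation vector in fractions of the full range, 1 being 2 pi rad); a field left out counts as zero; each row is the pose to reach, as a shift and turn from the pose commanded when the call began, along the tool's axes at that moment; what a row does not reach only later rows make up. A row lasts 1/10 s, in which the tool goes at most 50 mm and 0.15 rad, less where a joint would pass 70% of its speed; a pose out of reach is approached as far as the arm can. jaw is the finger opening in mm, set as the call begins (left out keeps the last). The fingers move at their own pace and stop on an object; the grip force is fixed at half the most. Time passes only in rows, so rows that do not move let the fingers close. The tool returns the time, the measured TCP pose, the force, the opening and the grip force at its end. only (a regular expression) keeps the lines of the reply that match it, lines (a string "A,B") keeps lines A to B, and quiet returns only ok. Shift and turn numbers lie between -1 and 1, and a call with a number outside is refused. Input that does not fit is refused with a message, and nothing moves.
- arm.read_state(): the state, without advancing time (a new reading comes with each control period).
- viewer.get_image(name): name is "scene" or "side" or "wrist"; returns (picture, depth): 420x560x3 uint8, blue, green, red; 420x560 float32, mm along the optical axis (not along the pixel's ray), 0 where there is no reading.
- viewer.get_calibration(name): a dict with "K" (3x3 intrinsics, pixels), "rvec" (rotation vector, rad) and "tvec" (3), from world to camera coordinates, as OpenCV has them. Camera axes: x right, y down, z forward; pixel columns grow to the right and rows downward; lengths in mm; the calibration is good to about 2 mm. A picture is of the moment at which its call begins: read the wrist's pose just before it. get_calibration takes no time and is no camera call; for the wrist camera it gives the pose at the moment of the call.
- arm.job_done(): hands the job in; it is judged then, once.
The state is a dict: "clock": time; "joints": joint angles; "joint_vel": joint speeds; "joint_efforts": joint torques, N m; "position": TCP position; "ee_rot": TCP orientation; "contact_force": force on the tool from outside, world axes, zero at the start; "wrist_torque": the same for the moment, N m; "gripper_width": finger opening in mm; "grasp_force": force on a finger pad.
Only numpy, scipy, OpenCV 4.12 (cv2) and the standard library are available. Lean on these libraries where they do the work, as an engineer would, in place of code of your own. Each camera call takes 0.05 s, during which the arm holds its last target. There are 200 camera calls.

## Working session

There is one attempt and no reset: what is moved stays moved. The work goes in short steps, Python scripts to look and compute and a tool call to move; the robot and the scene stay as the last step left them, time stands still between calls to the robot, and variables do not carry over. Pictures are saved under pics/ and viewed, at most 14 in all, crops included, and the job is handed in when it is done.

```bash
mkdir -p pics
```

Create h.py:
```python
import numpy as np, cv2
from bench import arm, viewer
from scipy.spatial.transform import Rotation as R
def shot(name,save=None):
    c=viewer.get_calibration(name); im,d=viewer.get_image(name)
    if save: cv2.imwrite('pics/'+save,im)
    return im,d,c
def cloud(d,c):
    K=np.array(c['K']); Rm=cv2.Rodrigues(np.array(c['rvec'],float))[0]; t=np.array(c['tvec'],float).ravel()
    v,u=np.mgrid[:d.shape[0],:d.shape[1]]
    P=np.stack([(u-K[0,2])/K[0,0]*d,(v-K[1,2])/K[1,1]*d,d],-1)
    W=(P-t)@Rm
    W[d<=0]=np.nan
    return W
```

Run:
```python
from h import *
s=arm.read_state(); print(s)
for n in ['scene','side','wrist']:
    im,d,c=shot(n,n+'0.png'); np.savez(n+'0.npz',im=im,d=d,W=cloud(d,c)); print(n,-cv2.Rodrigues(np.array(c['rvec'],float))[0].T@np.array(c['tvec']).ravel())
```

```text
{'clock': 0.0, 'joints': array([ 1.51160908e+00,  3.85576679e-01,  6.59659355e-03, -5.08008696e-04,
       -1.19397802e+00, -2.58610357e-01]), 'joint_vel': array([ 5.00140629e-04,  7.35866972e-04, -1.72683359e-04, -4.45360648e-04,
       -9.54390842e-06, -6.31687311e-04]), 'joint_efforts': array([ 1.34973492e-03, -3.92293203e+01,  1.88402706e+01,  4.18639988e+00,
       -4.56616443e-03,  9.82123076e-07]), 'position': array([195.08741404, 593.15046005, 230.19665123]), 'ee_rot': array([ 9.87386688e-01, -1.58323420e-01, -1.27311085e-04,  1.09902046e-03]), 'contact_force': array([-0.48801419,  0.94498493, -0.0586732 ]), 'wrist_torque': array([-0.02814708, -0.04229021,  0.01771683]), 'grasp_force': 0.0, 'gripper_width': 85.41825809333943}
scene [1369.10225319 -127.83689473  906.88112211]
side [  50.86021019 -816.62002133  749.22128562]
wrist [275.30196282 567.4040836  372.94779628]
```

View pics/scene0.png

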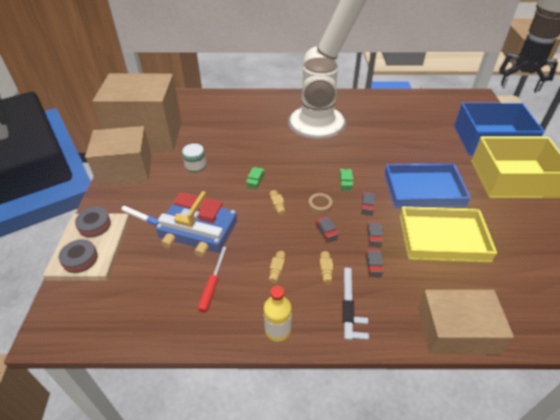

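View pics/side0.png

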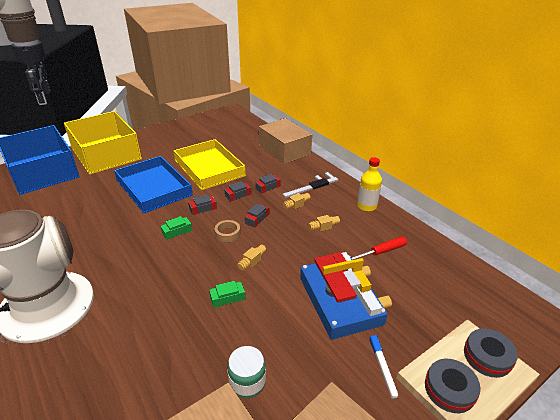

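Create seg.py:
```python
from h import *
def masks(im):
    h=cv2.cvtColor(im,cv2.COLOR_BGR2HSV); H,S,V=h[...,0],h[...,1],h[...,2]
    return dict(red=((H<6)|(H>174))&(S>170)&(V>90), brass=(H>=12)&(H<=22)&(S>95)&(V>150), yellow=(H>=22)&(H<=32)&(S>180)&(V>120), green=(H>45)&(H<75)&(S>150), blue=(H>105)&(H<120)&(S>170)&(V>80), dark=(V<90)&(S<90))
def comps(im,W,names,zmin=4,zmax=140,amin=25):
    for n in names:
        m=masks(im)[n]&np.isfinite(W[...,2])&(W[...,2]>zmin)&(W[...,2]<zmax)
        k,l,st,ce=cv2.connectedComponentsWithStats(m.astype(np.uint8))
        for i in range(1,k):
            if st[i,4]<amin: continue
            P=W[l==i]; 
            r=cv2.minAreaRect(P[:,:2].astype(np.float32))
            print(n,'px',ce[i].round(),'n',st[i,4],'med',np.median(P,0).round(),'rect',np.round(r[0]),np.round(r[1]),round(r[2]),'z',np.percentile(P[:,2],[5,50,95]).round())
```

Run:
```python
from seg import *
for n in ['scene','side']:
    a=np.load(n+'0.npz'); print(n); comps(a['im'],a['W'],['red','brass','yellow','green','blue'])
```

```text
scene
red px [207. 294.] n 297 med [ 790. -311.   25.] rect [ 781. -311.] [22. 95.] 80 z [18. 25. 29.]
brass px [190. 211.] n 272 med [ 582. -373.   92.] rect [ 502. -370.] [ 63. 204.] 80 z [ 70.  92. 112.]
brass px [277. 201.] n 224 med [ 466. -144.   28.] rect [ 453. -141.] [103.  37.] 12 z [15. 28. 33.]
brass px [168. 240.] n 96 med [ 621. -438.   32.] rect [ 615. -438.] [24. 31.] 69 z [22. 32. 37.]
brass px [201. 248.] n 96 med [ 650. -344.   32.] rect [ 646. -346.] [24. 28.] 71 z [23. 32. 36.]
brass px [277. 266.] n 312 med [ 706. -142.   28.] rect [ 698. -145.] [37. 92.] 76 z [18. 28. 33.]
brass px [326. 266.] n 318 med [709. -15.  28.] rect [700. -14.] [92. 29.] 0 z [17. 28. 33.]
side
red px [278. 181.] n 27 med [711.  97.  22.] rect [713. 109.] [34.  9.] 71 z [ 6. 22. 28.]
red px [262. 186.] n 48 med [653. 100.  25.] rect [653. 113.] [14. 37.] 0 z [ 7. 25. 28.]
red px [248. 189.] n 38 med [610. 113.  21.] rect [613. 126.] [39. 12.] 71 z [ 5. 21. 27.]
red px [231. 193.] n 48 med [553. 119.  24.] rect [554. 129.] [37. 14.] 85 z [ 6. 24. 28.]
red px [213. 202.] n 49 med [486. 10
[... 3822 characters left out ...]
 [107. 109. 111.]
yellow px [362. 278.] n 136 med [ 583. -396.   78.] rect [ 583. -397.] [47. 21.] 70 z [76. 78. 80.]
green px [176. 227.] n 438 med [346.  60.  26.] rect [350.  72.] [39. 75.] 87 z [ 7. 26. 37.]
green px [227. 293.] n 639 med [ 340. -224.   26.] rect [ 343. -216.] [38. 75.] 74 z [ 7. 26. 37.]
blue px [ 38. 158.] n 3567 med [118. 517.  54.] rect [123. 729.] [455. 181.] 89 z [ 8. 54. 98.]
blue px [153. 183.] n 2335 med [383. 323.  11.] rect [383. 316.] [162. 230.] 1 z [ 4. 11. 39.]
blue px [338. 307.] n 2233 med [ 512. -417.   41.] rect [ 550. -370.] [191. 129.] 72 z [ 9. 41. 43.]
blue px [375. 343.] n 127 med [ 525. -504.   15.] rect [ 527. -504.] [36. 15.] 59 z [ 9. 15. 17.]
```

View pics/wrist0.png

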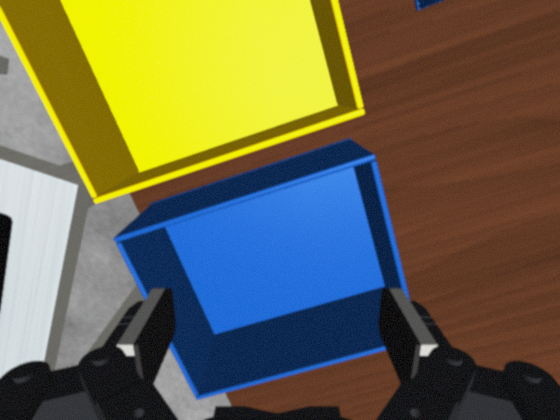

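Create go.py:
```python
from h import *
def go(x,y,z,closing=None,nearest=True):
    """print tool-axes row to bring TCP to x,y,z; closing = world angle (deg) of the finger-closing line"""
    s=arm.read_state(); Rm=R.from_quat(s['ee_rot']); M=Rm.as_matrix()
    cur=np.degrees(np.arctan2(M[1,1],M[0,1]))
    if closing is None: closing=cur
    opts=[(closing-cur+90)%180-90]; a=np.radians(cur+opts[0]); 
    ty=np.array([np.cos(a),np.sin(a),0]); tz=np.array([0,0,-1.]); T=np.stack([np.cross(ty,tz),ty,tz],1)
    rv=R.from_matrix(M.T@T).as_rotvec()
    d=M.T@(np.array([x,y,z])-s['position'])
    print('row',*d.round(1),*rv.round(3),'| q1,q6',s['joints'][[0,5]].round(2),'closing now',round(cur,1),'t',round(s['clock'],1),'pos',s['position'].round(1),'dist',round(np.linalg.norm(d)))
```

Run:
```python
from go import *
go(470,0,230); go(520,-392,230)
# refine valve: block top points & pad top in both views
from seg import *
for n in ['scene','side']:
    a=np.load(n+'0.npz'); im,W=a['im'],a['W']; m=masks(im)
    sel=(abs(W[...,0]-550)<150)&(abs(W[...,1]+370)<150)
    for nm,z0,z1 in [('blue',38,46),('red',86,94),('yellow',106,113)]:
        mm=m[nm]|(m['brass'] if nm=='yellow' else False)
        P=W[mm&sel&(W[...,2]>z0)&(W[...,2]<z1)]; r=cv2.minAreaRect(P[:,:2].astype(np.float32)); print(n,nm,len(P),np.round(r[0],1),np.round(r[1],1),round(r[2],1),'zmed',np.median(P[:,2]).round(1))
```

```text
row 446.5 477.7 1.3 0.002 -0.0 0.0 | q1,q6 [ 1.51 -0.26] closing now -108.2 t 0.1 pos [195.1 593.3 230.5] dist 654
row 616.6 834.4 1.9 0.002 -0.0 0.0 | q1,q6 [ 1.51 -0.26] closing now -108.2 t 0.1 pos [195.1 593.3 230.5] dist 1037
scene blue 0 [0. 0.] [0. 0.] 0.0 zmed nan
scene red 0 [0. 0.] [0. 0.] 0.0 zmed nan
scene yellow 92 [ 558.1 -358.5] [11.1 96.8] 73.6 zmed 110.1
side blue 1604 [ 550.6 -370.4] [191.2 128.8] 72.2 zmed 41.3
side red 815 [ 540.4 -366.2] [131.6  65.7] 71.5 zmed 89.3
side yellow 151 [ 556.4 -360.3] [11.2 93.9] 71.4 zmed 109.1
  return _methods._mean(a, axis=axis, dtype=dtype,
  ret = ret.dtype.type(ret / rcount)
```

Careful with the scale: shifts go in shares of 600 mm and turns go in shares of 2 pi rad. That gives: 478 mm / 600 = 0.7967, 446 mm / 600 = 0.7433.

Emit:
creep_tool --ticks '[{"sx":0.7433, "sy":0.7967}, {"sx":0.7433, "sy":0.7967}, {"sx":0.7433, "sy":0.7967}, {"sx":0.7433, "sy":0.7967}, {"sx":0.7433, "sy":0.7967}, {"sx":0.7433, "sy":0.7967}, {"sx":0.7433, "sy":0.7967}, {"sx":0.7433, "sy":0.7967}, {"sx":0.7433, "sy":0.7967}, {"sx":0.7433, "sy":0.7967}]' --jaw 0

```text
clock: 1.15
position: [405.3, 137.9, 231.5]
ee_rot: [0.987, -0.158, 0.0, -0.0]
contact_force: [0.3, 1.2, -0.0]
gripper_width: 0.1
grasp_force: 0.0
```

Emit:
creep_tool --ticks '[{"sx":0.7433, "sy":0.7967}, {"sx":0.7433, "sy":0.7967}, {"sx":0.7433, "sy":0.7967}, {"sx":0.7433, "sy":0.7967}, {"sx":0.7433, "sy":0.7967}]'

```text
clock: 1.65
position: [510.3, -89.2, 231.2]
ee_rot: [0.987, -0.158, 0.0, -0.0]
contact_force: [0.9, 1.1, 0.2]
gripper_width: 0.2
grasp_force: 0.0
```

Run:
```python
from go import *
go(520,-392,200)
```

```text
row 103.9 284.6 31.2 -0.0 0.0 0.0 | q1,q6 [0.14 1.11] closing now -108.2 t 1.6 pos [510.3 -89.2 231.2] dist 305
```

Scaled: 285 mm / 600 = 0.475, 104 mm / 600 = 0.1733.

Emit:
creep_tool --ticks '[{"sx":0.1733, "sy":0.475, "sz":0.0517}, {"sx":0.1733, "sy":0.475, "sz":0.0517}, {"sx":0.1733, "sy":0.475, "sz":0.0517}, {"sx":0.1733, "sy":0.475, "sz":0.0517}, {"sx":0.1733, "sy":0.475, "sz":0.0517}, {"sx":0.1733, "sy":0.475, "sz":0.0517}, {"sx":0.1733, "sy":0.475, "sz":0.0517}, {"sx":0.1733, "sy":0.475, "sz":0.0517}]'

```text
clock: 2.45
position: [518.8, -391.5, 198.8]
ee_rot: [0.987, -0.16, -0.001, -0.0]
contact_force: [0.5, -0.2, -0.7]
gripper_width: 0.2
grasp_force: 0.0
```

Run:
```python
from go import *
from seg import *
go(520,-392,94); go(520,-392,64)
im,d,c=shot('wrist','w1.png'); W=cloud(d,c); comps(im,W,['red','yellow','brass','blue'],zmin=30)
```

```text
row 1.5 0.1 104.8 -0.001 0.002 0.0 | q1,q6 [-0.4   1.65] closing now -108.4 t 2.5 pos [ 518.8 -391.5  198.8] dist 105
row 1.6 0.1 134.8 -0.001 0.002 0.0 | q1,q6 [-0.4   1.65] closing now -108.4 t 2.5 pos [ 518.8 -391.5  198.8] dist 135
red px [545.  44.] n 453 med [ 570. -619.   42.] rect [ 560. -621.] [17. 69.] 88 z [38. 42. 44.]
red px [177. 189.] n 5537 med [ 558. -328.   90.] rect [ 555. -327.] [45. 65.] 73 z [89. 90. 91.]
red px [275. 205.] n 5494 med [ 525. -391.   90.] rect [ 523. -391.] [70. 44.] 72 z [89. 90. 91.]
yellow px [236. 150.] n 3749 med [ 579. -376.   87.] rect [ 549. -382.] [53. 94.] 71 z [ 78.  87. 111.]
brass px [300.  61.] n 949 med [ 614. -442.   33.] rect [ 613. -442.] [20. 29.] 72 z [31. 33. 35.]
brass px [174.  63.] n 964 med [ 644. -348.   33.] rect [ 644. -347.] [20. 29.] 72 z [30. 33. 35.]
brass px [252. 107.] n 76 med [ 594. -397.   74.] rect [ 592. -400.] [46.  3.] 75 z [69. 74. 80.]
brass px [215. 112.]
[... 372 characters left out ...]
09. 111.]
brass px [223. 210.] n 142 med [ 536. -358.  107.] rect [ 539. -359.] [ 8. 62.] 65 z [104. 107. 111.]
brass px [ 65. 320.] n 594 med [ 458. -145.   31.] rect [ 457. -145.] [35. 29.] 18 z [30. 31. 32.]
blue px [238.  92.] n 3671 med [ 607. -388.   42.] rect [ 607. -388.] [185.  13.] 72 z [40. 42. 43.]
blue px [196. 142.] n 31 med [ 582. -343.   42.] rect [ 582. -342.] [13.  1.] 73 z [41. 42. 43.]
blue px [321. 171.] n 3879 med [ 533. -435.   42.] rect [ 517. -411.] [86. 83.] 72 z [41. 42. 43.]
blue px [139. 178.] n 884 med [ 570. -283.   42.] rect [ 558. -300.] [49. 73.] 72 z [41. 42. 43.]
blue px [230. 173.] n 27 med [ 549. -359.   42.] rect [ 549. -361.] [9. 2.] 75 z [41. 42. 43.]
```

View pics/w1.png

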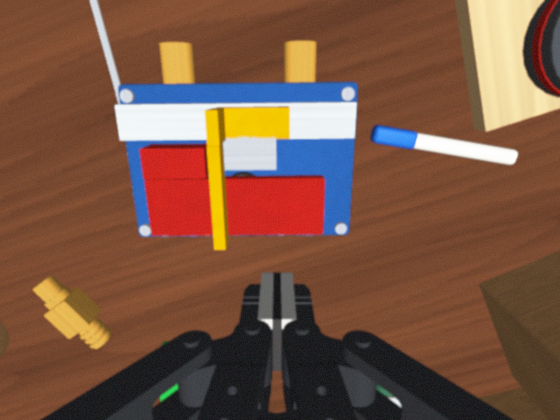

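Scaled: 134 mm / 600 = 0.2233, 131 mm / 600 = 0.2183, 0.002 rad / 6.2832 = 0.0003.

Emit:
creep_tool --ticks '[{"sx":0.0025, "sz":0.0833, "wy":0.0003}, {"sx":0.0025, "sz":0.1583, "wy":0.0003}, {"sx":0.0025, "sz":0.1717, "wy":0.0003}, {"sx":0.0025, "sz":0.1883, "wy":0.0003}, {"sx":0.0025, "sz":0.205, "wy":0.0003}, {"sx":0.0025, "sz":0.2183, "wy":0.0003}, {"sx":0.0025, "sz":0.2233, "wy":0.0003}, {"sx":0.0025, "sz":0.2233, "wy":0.0003}]'

```text
clock: 3.3
position: [522.3, -390.5, 69.6]
ee_rot: [0.988, -0.158, 0.002, 0.001]
contact_force: [-2.6, 4.8, 8.5]
gripper_width: -0.1
grasp_force: 4.1
```

```bash
python3 -c "
from go import *
go(520,-392,65)"
```

```text
row -1.8 2.2 4.6 0.0 -0.005 0.0 | q1,q6 [-0.39  1.65] closing now -108.1 t 3.3 pos [ 522.3 -390.5   69.6] dist 5
```

Scaled: 7 mm / 600 = 0.0117, 6 mm / 600 = 0.01, -0.003 rad / 6.2832 = -0.0005.

Emit:
creep_tool --ticks '[{"sx":-0.0017, "sy":0.0017, "sz":0.005, "wy":-0.0005}, {"sx":-0.0017, "sy":0.0017, "sz":0.01, "wy":-0.0005}, {"sx":-0.0017, "sy":0.0017, "sz":0.0117, "wy":-0.0005}, {"sx":-0.0017, "sy":0.0017, "sz":0.0117, "wy":-0.0005}]'

```text
clock: 3.7
position: [522.4, -391.3, 66.0]
ee_rot: [0.988, -0.157, 0.003, 0.001]
contact_force: [-4.8, 7.2, 18.9]
gripper_width: 0.2
grasp_force: 8.9
```

```bash
python3 -c "
from go import *
go(520,-392,65)"
```

```text
row -2.1 1.4 1.0 0.001 -0.006 0.0 | q1,q6 [-0.4   1.65] closing now -108.1 t 3.7 pos [ 522.4 -391.3   66. ] dist 3
```

Scaled: -54 mm / 600 = -0.09, -48 mm / 600 = -0.08.

Emit:
creep_tool --ticks '[{"sy":-0.0117}, {"sy":-0.0233}, {"sy":-0.035}, {"sy":-0.0467}, {"sy":-0.0583}, {"sy":-0.07}, {"sy":-0.08}, {"sy":-0.09}, {"sy":-0.09}]'

```text
clock: 4.6
position: [540.0, -345.1, 66.8]
ee_rot: [0.988, -0.157, 0.005, 0.004]
contact_force: [-5.2, -9.4, 14.6]
gripper_width: 0.1
grasp_force: 9.0
```

```bash
python3 -c "
from go import *
s=arm.read_state();print((s['position'][:2]-np.array([553.1,-360.5]))@np.array([[.951,.309],[-.309,.951]]))"
```

```text
[-17.26491665  10.5994418 ]
```

Scaled: -18 mm / 600 = -0.03, -14 mm / 600 = -0.0233.

Emit:
creep_tool --ticks '[{"sy":-0.0083, "sz":0.0017}, {"sy":-0.0167, "sz":0.0017}, {"sy":-0.0233, "sz":0.0017}, {"sy":-0.03, "sz":0.0017}, {"sy":-0.03, "sz":0.0017}]'

```text
clock: 5.1
position: [545.2, -336.8, 71.0]
ee_rot: [0.988, -0.157, 0.007, 0.009]
contact_force: [-16.4, -36.8, 26.6]
gripper_width: -0.3
grasp_force: 20.7
```

```bash
python3 -c "
from go import *
s=arm.read_state();print((s['position'][:2]-np.array([553.1,-360.5]))@np.array([[.951,.309],[-.309,.951]]))"
```

```text
[-14.86254317  20.13555957]
```

Scaled: -140 mm / 600 = -0.2333, -130 mm / 600 = -0.2167.

Emit:
creep_tool --ticks '[{"sy":0.0167, "sz":-0.0017}, {"sy":0.0233, "sz":-0.005}, {"sy":0.0233, "sz":-0.0667}, {"sy":0.0233, "sz":-0.15}, {"sx":-0.0667, "sy":0.0233, "sz":-0.2167}, {"sx":-0.1, "sy":0.0233, "sz":-0.2333}]'

```text
clock: 5.7
position: [483.1, -318.4, 205.0]
ee_rot: [0.987, -0.158, 0.005, 0.001]
contact_force: [0.6, 0.0, -0.1]
gripper_width: -0.5
grasp_force: 0.0
```

```bash
python3 -c "
from seg import *
im,d,c=shot('wrist','w2.png'); W=cloud(d,c); comps(im,W,['red','yellow'],zmin=30,amin=300)
im,d,c=shot('side','s2.png');cv2.imwrite('pics/s2c.png',cv2.resize(im[220:360,270:430],None,fx=3,fy=3))
im,d,c=shot('scene');np.savez('scene1.npz',im=im,d=d,W=cloud(d,c))
"
```

```text
red px [233. 109.] n 1074 med [ 563. -310.   71.] rect [ 561. -310.] [ 9. 64.] 72 z [70. 71. 72.]
red px [326. 125.] n 8380 med [ 529. -372.   71.] rect [ 530. -373.] [108.  46.] 72 z [70. 71. 72.]
yellow px [268.  62.] n 4127 med [ 591. -343.   80.] rect [ 561. -347.] [52. 93.] 71 z [ 78.  80. 111.]
```

View pics/w2.png

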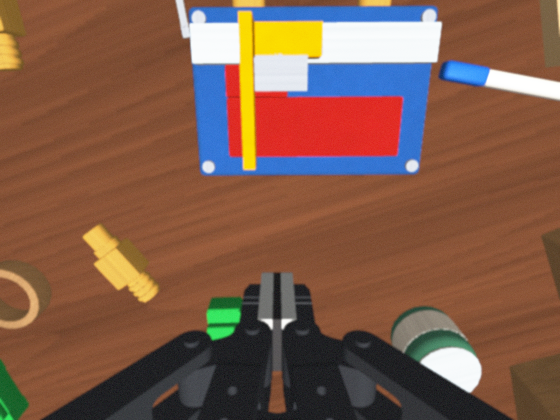

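Create loc.py:
```python
from seg import *
def locate(im,W,quiet=False):
    m=masks(im); z=W[...,2]
    g=np.isfinite(z)&(z>9)&(z<60)&(W[...,0]>250)&(W[...,0]<880)&(W[...,1]>-260)&(W[...,1]<215)
    k,l,st,ce=cv2.connectedComponentsWithStats(g.astype(np.uint8)); out=[]
    for i in range(1,k):
        q=l==i
        if st[i,4]<60: continue
        P=W[q]; r=cv2.minAreaRect(P[:,:2].astype(np.float32)); (w,h),a=r[1],r[2]
        if h>w: a+=90
        f={n:m[n][q].mean() for n in ('red','brass','green','dark')}
        kind=max(f,key=f.get)
        if max(w,h)>130 and f['red']<.05: kind='?'
        x0,y0,ww,hh,_=st[i]; edge='EDGE' if x0==0 or y0==0 or x0+ww>=560 or y0+hh>=420 else ''
        out.append((kind,r[0],a%180)); 
        if not quiet: print({'dark':'jaw','red':'jaw'}.get(kind,kind),np.round(r[0],0),'LxW',np.round([max(w,h),min(w,h)]),'ang',round(a%180),'ztop',np.percentile(P[:,2],95).round(),'px',ce[i].round(),edge,{k:round(float(v),2) for k,v in f.items()})
    return out
```

Run:
```python
from loc import *
from go import go
for n in ['scene1','side0']:
    a=np.load(n+'.npz'); print(n); locate(a['im'],a['W'])
print('w'); im,d,c=shot('wrist'); locate(im,cloud(d,c))
go(456,-144,60,106); go(440,-60,330,90)
```

```text
scene1
? [386. 210.] LxW [166.  10.] ang 0 ztop 42.0 px [392. 185.]  {'red': 0.0, 'brass': 0.0, 'green': 0.0, 'dark': 0.0}
jaw [ 347. -214.] LxW [80. 35.] ang 164 ztop 39.0 px [255. 177.]  {'red': 0.0, 'brass': 0.0, 'green': 0.0, 'dark': 0.0}
jaw [353.  74.] LxW [80. 34.] ang 178 ztop 39.0 px [346. 178.]  {'red': 0.0, 'brass': 0.0, 'green': 0.0, 'dark': 0.0}
brass [ 460. -143.] LxW [91. 30.] ang 15 ztop 33.0 px [278. 202.]  {'red': 0.0, 'brass': 0.94, 'green': 0.0, 'dark': 0.0}
brass [462. -14.] LxW [69. 69.] ang 158 ztop 27.0 px [320. 203.]  {'red': 0.0, 'brass': 0.21, 'green': 0.0, 'dark': 0.0}
jaw [462. 129.] LxW [79. 35.] ang 170 ztop 39.0 px [368. 203.]  {'red': 0.0, 'brass': 0.0, 'green': 0.0, 'dark': 0.09}
jaw [565.  -4.] LxW [79. 36.] ang 24 ztop 40.0 px [327. 228.]  {'red': 0.0, 'brass': 0.0, 'green': 0.0, 'dark': 0.12}
jaw [583. 130.] LxW [80. 35.] ang 176 ztop 39.0 px [375. 233.]  {'red': 0.0, 'brass': 0.0, 'green': 0.0, 'dark': 0.07}
jaw [634. 213.] LxW [57.  3.] ang 180 ztop 42.0 px [409. 246.]  {'red': 0.0, 'brass': 0.0, 'green': 0.0, 'dark': 0.0}
jaw [685. 113.] LxW [7
[... 2562 characters left out ...]
1.0 px [120. 263.]  {'red': 0.0, 'brass': 0.82, 'green': 0.0, 'dark': 0.0}
brass [454. -25.] LxW [70. 48.] ang 148 ztop 25.0 px [ 23. 295.] EDGE {'red': 0.0, 'brass': 0.48, 'green': 0.0, 'dark': 0.0}
green [ 367. -222.] LxW [35. 30.] ang 75 ztop 37.0 px [222. 317.]  {'red': 0.0, 'brass': 0.0, 'green': 0.97, 'dark': 0.0}
green [342.  60.] LxW [58. 13.] ang 176 ztop 31.0 px [  9. 402.] EDGE {'red': 0.0, 'brass': 0.0, 'green': 0.97, 'dark': 0.0}
row -79.6 -157.0 140.3 0.001 -0.004 -0.597 | q1,q6 [-0.3   1.56] closing now -108.2 t 5.9 pos [ 482.  -317.8  200.7] dist 225
row -119.8 -231.8 -129.8 0.001 -0.004 -0.317 | q1,q6 [-0.3   1.56] closing now -108.2 t 5.9 pos [ 482.  -317.8  200.7] dist 291
```

Scaled: -157 mm / 600 = -0.2617, 100 mm / 600 = 0.1667, -0.597 rad / 6.2832 = -0.095.

Emit:
creep_tool --ticks '[{"sx":-0.0333, "sy":-0.0667, "sz":0.0667, "wz":-0.0239}, {"sx":-0.0667, "sy":-0.1333, "sz":0.1167, "wz":-0.0477}, {"sx":-0.1, "sy":-0.2, "sz":0.1667, "wz":-0.0716}, {"sx":-0.1317, "sy":-0.2617, "sz":0.1667, "wz":-0.095}, {"sx":-0.1317, "sy":-0.2617, "sz":0.2, "wz":-0.095}, {"sx":-0.1317, "sy":-0.2617, "sz":0.2, "wz":-0.095}]' --jaw 60

```text
clock: 6.5
position: [453.8, -142.1, 75.9]
ee_rot: [0.99, 0.141, -0.003, -0.001]
contact_force: [-0.3, -0.9, -1.1]
gripper_width: 59.4
grasp_force: 0.0
```

```bash
python3 -c "
from go import *
go(457,-145,5,106)"
```

```text
row 2.7 3.8 70.9 -0.002 0.006 0.003 | q1,q6 [0.04 1.82] closing now -73.8 t 6.5 pos [ 453.8 -142.1   75.9] dist 71
```

Scaled: 70 mm / 600 = 0.1167, 60 mm / 600 = 0.1, 0.005 rad / 6.2832 = 0.0008.

Emit:
creep_tool --ticks '[{"sx":0.005, "sy":0.0067, "sz":0.05, "wy":0.0008}, {"sx":0.005, "sy":0.0067, "sz":0.1, "wy":0.0008}, {"sx":0.005, "sy":0.0067, "sz":0.1167, "wy":0.0008}, {"sx":0.005, "sy":0.0067, "sz":0.1167, "wy":0.0008}]'

```text
clock: 6.9
position: [458.8, -147.5, 7.4]
ee_rot: [0.99, 0.139, 0.001, -0.001]
contact_force: [-0.1, 0.8, 0.6]
gripper_width: 60.2
grasp_force: 0.0
```

Emit:
creep_tool --ticks '[{}, {}, {}, {}, {}]' --jaw 10

```text
clock: 7.4
position: [460.3, -146.8, 10.0]
ee_rot: [0.99, 0.139, 0.004, -0.0]
contact_force: [-1.9, 0.6, 6.6]
gripper_width: 29.2
grasp_force: 60.3
```

Emit:
creep_tool --ticks '[{"sz":-0.0667}, {"sz":-0.15}, {"sz":-0.15}]'

```text
clock: 7.7
position: [463.2, -147.3, 104.8]
ee_rot: [0.99, 0.14, 0.009, 0.001]
contact_force: [1.4, -0.7, -2.1]
gripper_width: 28.7
grasp_force: 60.7
```

```bash
python3 -c "
from go import *
go(370,260,110,106);go(450,0,110,106)"
```

```text
row 23.4 -417.1 -6.7 0.005 -0.018 0.002 | q1,q6 [0.03 1.82] closing now -73.9 t 7.7 pos [ 463.2 -147.3  104.8] dist 418
row 28.2 -145.1 -5.4 0.005 -0.018 0.002 | q1,q6 [0.03 1.82] closing now -73.9 t 7.7 pos [ 463.2 -147.3  104.8] dist 148
```

```bash
python3 -c "
from go import *
go(383,374,105,90)"
```

```text
row 67.4 -523.1 -1.4 0.002 -0.018 0.281 | q1,q6 [0.03 1.82] closing now -73.9 t 7.7 pos [ 463.2 -147.3  104.8] dist 527
```

Scaled: -490 mm / 600 = -0.8167, -440 mm / 600 = -0.7333, 0.28 rad / 6.2832 = 0.0446.

Emit:
creep_tool --ticks '[{"sx":0.0167, "sy":-0.075}, {"sx":0.0333, "sy":-0.1583, "wz":0.0159}, {"sx":0.05, "sy":-0.2333, "wz":0.0318}, {"sx":0.0583, "sy":-0.3167, "wy":-0.0016, "wz":0.0446}, {"sx":0.0667, "sy":-0.4, "wy":-0.0029, "wz":0.0446}, {"sx":0.075, "sy":-0.4833, "wy":-0.0029, "wz":0.0446}, {"sx":0.0833, "sy":-0.5667, "wy":-0.0029, "wz":0.0446}, {"sx":0.0917, "sy":-0.65, "wy":-0.0029, "wz":0.0446}, {"sx":0.1, "sy":-0.7333, "wy":-0.0029, "wz":0.0446}, {"sx":0.1117, "sy":-0.8167, "wy":-0.0029, "wz":0.0446}]'

```text
clock: 8.7
position: [386.7, 341.9, 98.5]
ee_rot: [1.0, -0.0, -0.007, 0.001]
contact_force: [1.8, 0.1, -3.1]
gripper_width: 28.7
grasp_force: 60.6
```

```bash
python3 -c "
from go import *
go(383,374,17,90)"
```

```text
row -2.5 -32.3 81.5 0.002 0.015 -0.001 | q1,q6 [1.03 0.55] closing now -90.0 t 8.7 pos [386.7 341.9  98.5] dist 88
```

Scaled: 81 mm / 600 = 0.135, 70 mm / 600 = 0.1167, 0.015 rad / 6.2832 = 0.0024.

Emit:
creep_tool --ticks '[{"sx":-0.0033, "sy":-0.0533, "sz":0.0667, "wy":0.0024}, {"sx":-0.0033, "sy":-0.0533, "sz":0.1167, "wy":0.0024}, {"sx":-0.0033, "sy":-0.0533, "sz":0.135, "wy":0.0024}, {"sx":-0.0033, "sy":-0.0533, "sz":0.135, "wy":0.0024}]'

```text
clock: 9.1
position: [384.3, 371.4, 17.0]
ee_rot: [1.0, -0.0, -0.0, 0.002]
contact_force: [0.1, 0.5, -1.2]
gripper_width: 28.4
grasp_force: 61.3
```

Emit:
creep_tool --ticks '[{}, {}, {"sz":-0.0667}, {"sz":-0.15}, {"sz":-0.25}, {"sz":-0.2833}]' --jaw 45

```text
clock: 9.7
position: [386.4, 373.5, 193.7]
ee_rot: [1.0, -0.001, 0.003, -0.003]
contact_force: [0.9, 0.8, 0.5]
gripper_width: 44.8
grasp_force: 0.0
```

Run:
```python
from loc import *
from go import go
im,d,c=shot('wrist','w3.png'); W=cloud(d,c); 
comps(im,W,['brass','blue','yellow'],zmin=2,amin=200)
im,d,c=shot('side'); locate(im,cloud(d,c))
go(696,-14,150,90); go(697,-143,150,76)
```

```text
brass px [280. 195.] n 2565 med [386. 372.  34.] rect [383. 372.] [88. 28.] 0 z [27. 34. 36.]
blue px [345. 187.] n 37888 med [388. 306.   5.] rect [384. 316.] [159. 219.] 1 z [ 4.  5. 40.]
blue px [ 14. 403.] n 537 med [209. 609.  86.] rect [161. 657.] [ 30. 161.] 48 z [ 71.  86. 100.]
yellow px [342.  22.] n 12811 med [525. 320.   5.] rect [525. 327.] [220.  41.] 88 z [ 4.  5. 40.]
yellow px [ 74. 245.] n 23105 med [338. 561.   7.] rect [332. 589.] [162. 181.] 88 z [  4.   7. 100.]
yellow px [ 23. 370.] n 881 med [244. 597.  92.] rect [243. 597.] [79.  6.] 89 z [ 49.  92. 101.]
yellow px [ 57. 350.] n 312 med [245. 580.  62.] rect [245. 577.] [ 3. 53.] 0 z [49. 62. 71.]
yellow px [ 51. 364.] n 230 med [245. 575.  79.] rect [245. 576.] [ 3. 43.] 0 z [71. 79. 86.]
jaw [842. 202.] LxW [74. 17.] an
[... 1188 characters left out ...]
 [91. 33.] ang 161 ztop 31.0 px [323. 222.]  {'red': 0.0, 'brass': 0.83, 'green': 0.0, 'dark': 0.0}
green [350.  72.] LxW [77. 40.] ang 176 ztop 37.0 px [176. 226.]  {'red': 0.0, 'brass': 0.0, 'green': 0.96, 'dark': 0.0}
brass [459. -16.] LxW [69. 69.] ang 33 ztop 25.0 px [227. 230.]  {'red': 0.0, 'brass': 0.45, 'green': 0.0, 'dark': 0.0}
green [ 343. -215.] LxW [76. 37.] ang 163 ztop 37.0 px [227. 292.]  {'red': 0.0, 'brass': 0.0, 'green': 0.98, 'dark': 0.0}
row 308.7 389.1 43.5 -0.011 -0.009 -0.001 | q1,q6 [1.07 0.5 ] closing now -90.0 t 9.8 pos [387.2 374.8 194.9] dist 499
row 309.8 518.1 42.1 -0.012 -0.008 0.244 | q1,q6 [1.07 0.5 ] closing now -90.0 t 9.8 pos [387.2 374.8 194.9] dist 605
```

View pics/w3.png

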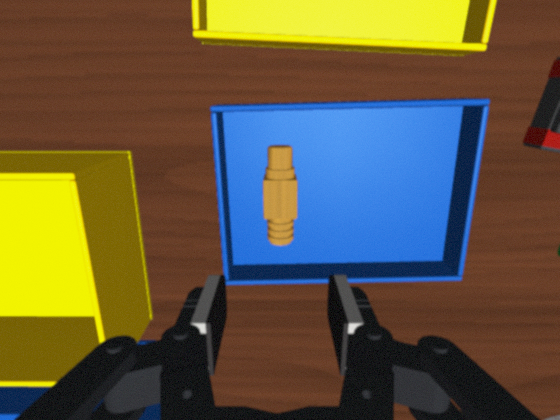

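Scaled: 389 mm / 600 = 0.6483, 350 mm / 600 = 0.5833, -0.01 rad / 6.2832 = -0.0016.

Emit:
creep_tool --ticks '[{"sx":0.0633, "sy":0.05, "wx":-0.0016, "wy":-0.0014}, {"sx":0.1267, "sy":0.1, "sz":0.0333, "wx":-0.0016, "wy":-0.0014}, {"sx":0.19, "sy":0.175, "sz":0.0667, "wx":-0.0016, "wy":-0.0014}, {"sx":0.2417, "sy":0.2417, "sz":0.0667, "wx":-0.0016, "wy":-0.0014}, {"sx":0.2933, "sy":0.3083, "sz":0.0667, "wx":-0.0016, "wy":-0.0014}, {"sx":0.345, "sy":0.375, "sz":0.0667, "wx":-0.0016, "wy":-0.0014}, {"sx":0.3967, "sy":0.45, "sz":0.0667, "wx":-0.0016, "wy":-0.0014}, {"sx":0.4483, "sy":0.5167, "sz":0.1, "wx":-0.0016, "wy":-0.0014}, {"sx":0.5, "sy":0.5833, "sz":0.1333, "wx":-0.0016, "wy":-0.0014}, {"sx":0.5133, "sy":0.6483, "sz":0.15, "wx":-0.0016, "wy":-0.0014}]' --jaw 60

```text
clock: 10.8
position: [687.8, -3.0, 102.7]
ee_rot: [1.0, -0.001, -0.004, 0.005]
contact_force: [0.7, 0.5, -0.0]
gripper_width: 60.1
grasp_force: 0.0
```

Run:
```python
from loc import *
from go import go
im,d,c=shot('wrist'); locate(im,cloud(d,c))
go(697,-14,10,91)
```

```text
jaw [807.  32.] LxW [28. 28.] ang 175 ztop 13.0 px [216.  26.] EDGE {'red': 0.0, 'brass': 0.0, 'green': 0.0, 'dark': 0.48}
brass [698. -15.] LxW [90. 30.] ang 1 ztop 31.0 px [294. 205.]  {'red': 0.0, 'brass': 0.44, 'green': 0.0, 'dark': 0.0}
brass [ 697. -142.] LxW [90. 31.] ang 166 ztop 31.0 px [487. 207.]  {'red': 0.0, 'brass': 0.39, 'green': 0.0, 'dark': 0.0}
jaw [682. 112.] LxW [76. 36.] ang 179 ztop 37.0 px [101. 231.]  {'red': 0.26, 'brass': 0.0, 'green': 0.0, 'dark': 0.19}
jaw [602. 128.] LxW [38. 36.] ang 176 ztop 34.0 px [101. 327.]  {'red': 0.38, 'brass': 0.0, 'green': 0.0, 'dark': 0.44}
jaw [565.  -3.] LxW [75. 35.] ang 22 ztop 37.0 px [275. 369.]  {'red': 0.19, 'brass': 0.0, 'green': 0.0, 'dark': 0.26}
row 10.7 2.6 89.2 0.013 0.012 -0.026 | q1,q6 [0.22 1.33] closing now -90.5 t 10.8 pos [687.4 -10.2  99.2] dist 90
```

Scaled: 45 mm / 600 = 0.075, 40 mm / 600 = 0.0667, -0.02 rad / 6.2832 = -0.0032.

Emit:
creep_tool --ticks '[{"sx":0.0033, "sz":0.0667, "wx":0.0016, "wy":0.0019, "wz":-0.0032}, {"sx":0.0033, "sz":0.075, "wx":0.0016, "wy":0.0019, "wz":-0.0032}, {"sx":0.0033, "sz":0.075, "wx":0.0016, "wy":0.0019, "wz":-0.0032}]'

```text
clock: 11.15
position: [686.9, -2.2, 57.3]
ee_rot: [1.0, 0.009, 0.0, 0.001]
contact_force: [1.3, 0.2, 1.8]
gripper_width: 60.1
grasp_force: 0.0
```

Run:
```python
from go import go
go(698,-15,10,91)
```

```text
row 10.9 12.9 47.4 0.002 -0.0 0.001 | q1,q6 [0.23 1.36] closing now -88.9 t 11.2 pos [686.9  -2.2  57.3] dist 50
```

Scaled: 47 mm / 600 = 0.0783, 35 mm / 600 = 0.0583.

Emit:
creep_tool --ticks '[{"sx":0.0167, "sy":0.0217, "sz":0.0167}, {"sx":0.0183, "sy":0.0217, "sz":0.0583}, {"sx":0.0183, "sy":0.0217, "sz":0.0783}, {"sx":0.0183, "sy":0.0217, "sz":0.0783}, {"sx":0.0183, "sy":0.0217, "sz":0.0783}]'

```text
clock: 11.65
position: [700.3, -14.3, 12.6]
ee_rot: [1.0, 0.01, 0.003, 0.001]
contact_force: [-0.4, -0.7, 0.1]
gripper_width: 59.9
grasp_force: 0.0
```

Emit:
creep_tool --ticks '[{}, {}, {}, {}]' --jaw 10

```text
clock: 12.05
position: [700.6, -14.3, 13.5]
ee_rot: [1.0, 0.01, 0.003, 0.0]
contact_force: [0.2, 0.2, 5.6]
gripper_width: 28.5
grasp_force: 62.1
```

Emit:
creep_tool --ticks '[{"sz":-0.0667}, {"sz":-0.1417}, {"sz":-0.1417}]'

```text
clock: 12.35
position: [703.5, -14.0, 104.0]
ee_rot: [1.0, 0.01, 0.009, 0.0]
contact_force: [2.4, 0.2, -0.9]
gripper_width: 29.2
grasp_force: 38.3
```

Run:
```python
from go import go
go(383,316,100,90)
```

```text
row -313.7 -336.6 -1.6 0.0 -0.017 0.021 | q1,q6 [0.21 1.38] closing now -88.8 t 12.3 pos [703.5 -14.  104. ] dist 460
```

Emit:
creep_tool --ticks '[{}, {}]' --jaw 10

```text
clock: 12.55
position: [697.5, -14.4, 94.5]
ee_rot: [1.0, 0.009, -0.0, 0.0]
contact_force: [-0.0, -0.2, -2.8]
gripper_width: 28.4
grasp_force: 65.6
```

Run:
```python
from loc import *
from go import go
im,d,c=shot('wrist','w4.png'); locate(im,cloud(d,c))
go(383,316,100,90)
```

```text
jaw [811.  31.] LxW [37. 29.] ang 175 ztop 13.0 px [201.  34.] EDGE {'red': 0.0, 'brass': 0.0, 'green': 0.0, 'dark': 0.82}
brass [ 697. -142.] LxW [90. 31.] ang 167 ztop 31.0 px [475. 230.]  {'red': 0.0, 'brass': 0.75, 'green': 0.0, 'dark': 0.0}
jaw [682. 112.] LxW [76. 36.] ang 179 ztop 37.0 px [ 81. 245.]  {'red': 0.25, 'brass': 0.0, 'green': 0.0, 'dark': 0.21}
jaw [595. 128.] LxW [50. 36.] ang 179 ztop 37.0 px [ 75. 351.]  {'red': 0.27, 'brass': 0.0, 'green': 0.0, 'dark': 0.34}
jaw [565.  -7.] LxW [76. 31.] ang 40 ztop 37.0 px [256. 390.]  {'red': 0.17, 'brass': 0.0, 'green': 0.0, 'dark': 0.24}
row -308.3 -336.3 -5.9 0.001 0.001 0.019 | q1,q6 [0.21 1.38] closing now -88.9 t 12.6 pos [697.5 -14.5  94.1] dist 456
```

View pics/w4.png

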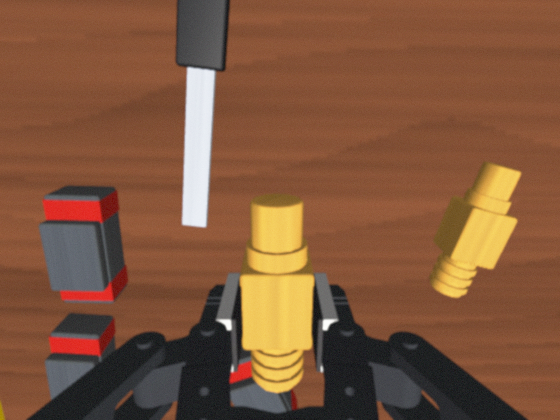

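Scaled: -336 mm / 600 = -0.56, -315 mm / 600 = -0.525, 0.02 rad / 6.2832 = 0.0032.

Emit:
creep_tool --ticks '[{"sx":-0.05, "sy":-0.0583, "sz":-0.0083}, {"sx":-0.1033, "sy":-0.1167, "sz":-0.0083, "wz":0.0032}, {"sx":-0.1583, "sy":-0.175, "sz":-0.0083, "wz":0.0032}, {"sx":-0.2117, "sy":-0.2333, "sz":-0.0083, "wz":0.0032}, {"sx":-0.2667, "sy":-0.2917, "sz":-0.0083, "wz":0.0032}, {"sx":-0.32, "sy":-0.35, "sz":-0.0083, "wz":0.0032}, {"sx":-0.375, "sy":-0.4083, "sz":-0.0083, "wz":0.0032}, {"sx":-0.4283, "sy":-0.4667, "sz":-0.0083, "wz":0.0032}, {"sx":-0.4833, "sy":-0.525, "sz":-0.0083, "wz":0.0032}, {"sx":-0.5133, "sy":-0.56, "sz":-0.0083, "wz":0.0032}]'

```text
clock: 13.6
position: [382.1, 316.6, 99.1]
ee_rot: [1.0, 0.001, 0.001, 0.001]
contact_force: [0.7, 0.0, -2.7]
gripper_width: 28.5
grasp_force: 65.7
```

Emit:
creep_tool --ticks '[{}, {}]'

```text
clock: 13.8
position: [383.9, 315.5, 99.2]
ee_rot: [1.0, 0.0, 0.001, 0.001]
contact_force: [-0.4, -0.2, -2.7]
gripper_width: 28.6
grasp_force: 65.7
```

Run:
```python
from go import go
go(383,314,18,90)
```

```text
row -1.1 1.2 81.2 0.003 -0.003 0.001 | q1,q6 [1.02 0.55] closing now -89.9 t 13.8 pos [383.9 315.5  99.2] dist 81
```

Scaled: 79 mm / 600 = 0.1317, 70 mm / 600 = 0.1167.

Emit:
creep_tool --ticks '[{"sy":0.0017, "sz":0.0667}, {"sy":0.0017, "sz":0.1167}, {"sy":0.0017, "sz":0.1317}, {"sy":0.0017, "sz":0.1317}]'

```text
clock: 14.2
position: [385.3, 313.1, 20.3]
ee_rot: [1.0, -0.001, 0.001, 0.002]
contact_force: [0.6, 0.6, -2.7]
gripper_width: 28.1
grasp_force: 65.7
```

Emit:
creep_tool --ticks '[{}, {}, {"sz":-0.0667}, {"sz":-0.1417}, {"sz":-0.1417}]' --jaw 45

```text
clock: 14.7
position: [388.1, 318.5, 113.1]
ee_rot: [1.0, 0.0, 0.007, -0.006]
contact_force: [-0.1, 1.0, 0.4]
gripper_width: 45.0
grasp_force: 0.0
```

Run:
```python
from loc import *
from go import go
im,d,c=shot('wrist'); comps(im,cloud(d,c),['brass'],zmin=2,amin=200)
im,d,c=shot('side'); locate(im,cloud(d,c))
go(697,-142,100,76)
```

```text
brass px [285. 228.] n 4378 med [389. 315.  33.] rect [384. 315.] [29. 89.] 90 z [27. 33. 36.]
brass px [199. 226.] n 4092 med [389. 371.  34.] rect [384. 370.] [37. 87.] 79 z [27. 34. 36.]
jaw [842. 203.] LxW [75. 18.] ang 176 ztop 57.0 px [291. 152.]  {'red': 0.0, 'brass': 0.0, 'green': 0.0, 'dark': 0.0}
brass [621. 213.] LxW [75.  6.] ang 177 ztop 41.0 px [236. 172.]  {'red': 0.0, 'brass': 0.04, 'green': 0.0, 'dark': 0.0}
jaw [681. 113.] LxW [79. 42.] ang 1 ztop 37.0 px [267. 182.]  {'red': 0.22, 'brass': 0.0, 'green': 0.0, 'dark': 0.38}
jaw [822.  31.] LxW [63. 32.] ang 173 ztop 14.0 px [319. 182.]  {'red': 0.0, 'brass': 0.0, 'green': 0.0, 'dark': 0.9}
jaw [579. 127.] LxW [76. 41.] ang 173 ztop 37.0 px [237. 190.]  {'red': 0.24, 'brass': 0.0, 'green': 0.0, 'dark': 0.33}
? [385. 208.] LxW [
[... 363 characters left out ...]
. 37.] ang 22 ztop 37.0 px [256. 214.]  {'red': 0.22, 'brass': 0.0, 'green': 0.0, 'dark': 0.33}
brass [ 695. -143.] LxW [91. 32.] ang 165 ztop 31.0 px [323. 222.]  {'red': 0.0, 'brass': 0.84, 'green': 0.0, 'dark': 0.0}
green [350.  72.] LxW [76. 40.] ang 178 ztop 38.0 px [175. 226.]  {'red': 0.0, 'brass': 0.0, 'green': 0.96, 'dark': 0.0}
brass [458. -16.] LxW [70. 68.] ang 63 ztop 26.0 px [227. 230.]  {'red': 0.0, 'brass': 0.45, 'green': 0.0, 'dark': 0.0}
green [ 343. -215.] LxW [76. 37.] ang 165 ztop 37.0 px [227. 292.]  {'red': 0.0, 'brass': 0.0, 'green': 0.98, 'dark': 0.0}
row 311.9 457.2 8.7 -0.005 -0.006 0.243 | q1,q6 [1.01 0.55] closing now -90.1 t 14.8 pos [385.5 315.5 108.4] dist 554
```

Scaled: 405 mm / 600 = 0.675, 365 mm / 600 = 0.6083, 0.243 rad / 6.2832 = 0.0387.

Emit:
creep_tool --ticks '[{"sx":0.0467, "sy":0.0667}, {"sx":0.0933, "sy":0.1333}, {"sx":0.14, "sy":0.2, "wz":0.008}, {"sx":0.1867, "sy":0.2667, "wz":0.0159}, {"sx":0.2333, "sy":0.3333, "wz":0.0239}, {"sx":0.28, "sy":0.4, "wz":0.0318}, {"sx":0.3267, "sy":0.47, "wz":0.0387}, {"sx":0.3733, "sy":0.5367, "wz":0.0387}, {"sx":0.42, "sy":0.6083, "wz":0.0387}, {"sx":0.4667, "sy":0.675, "wz":0.0387}]' --jaw 60

```text
clock: 15.8
position: [664.5, -92.6, 106.2]
ee_rot: [0.993, -0.122, 0.001, 0.0]
contact_force: [0.6, 0.8, -0.3]
gripper_width: 59.8
grasp_force: 0.0
```

Emit:
creep_tool --ticks '[{"sx":0.0583, "sy":0.0717, "sz":0.0333}, {"sx":0.0583, "sy":0.0717, "sz":0.0333}, {"sx":0.0583, "sy":0.0717, "sz":0.0333}]'

```text
clock: 16.1
position: [686.9, -142.6, 84.6]
ee_rot: [0.992, -0.123, -0.0, 0.0]
contact_force: [0.3, -0.2, 0.2]
gripper_width: 60.0
grasp_force: 0.0
```

Run:
```python
from loc import *
from go import go
im,d,c=shot('wrist'); locate(im,cloud(d,c))
go(697,-142,11,76)
```

```text
brass [ 697. -142.] LxW [90. 30.] ang 166 ztop 31.0 px [273. 216.]  {'red': 0.0, 'brass': 0.39, 'green': 0.0, 'dark': 0.0}
jaw [585. -11.] LxW [17.  8.] ang 57 ztop 37.0 px [132. 415.] EDGE {'red': 0.0, 'brass': 0.0, 'green': 0.0, 'dark': 0.53}
row 9.8 -1.6 74.9 0.0 -0.001 -0.001 | q1,q6 [0.03 1.3 ] closing now -104.0 t 16.1 pos [ 687.1 -141.1   85.9] dist 76
```

Scaled: 74 mm / 600 = 0.1233, 60 mm / 600 = 0.1.

Emit:
creep_tool --ticks '[{"sx":0.0167, "sy":-0.0017, "sz":0.05}, {"sx":0.0167, "sy":-0.0017, "sz":0.1}, {"sx":0.0167, "sy":-0.0017, "sz":0.1233}, {"sx":0.0167, "sy":-0.0017, "sz":0.1233}]'

```text
clock: 16.55
position: [696.4, -140.6, 11.7]
ee_rot: [0.993, -0.121, -0.001, 0.0]
contact_force: [-0.9, 0.7, 0.1]
gripper_width: 60.1
grasp_force: 0.0
```

Emit:
creep_tool --ticks '[{}, {}, {}, {}]' --jaw 10

```text
clock: 16.95
position: [699.8, -142.2, 16.6]
ee_rot: [0.993, -0.121, 0.004, 0.0]
contact_force: [-0.6, 0.3, 6.1]
gripper_width: 28.5
grasp_force: 62.1
```

Emit:
creep_tool --ticks '[{"sz":-0.0667}, {"sz":-0.1417}, {"sz":-0.1417}, {"sz":-0.1417}]'

```text
clock: 17.35
position: [698.3, -141.8, 100.3]
ee_rot: [0.993, -0.122, 0.003, -0.001]
contact_force: [0.1, 0.3, -3.2]
gripper_width: 28.2
grasp_force: 61.1
```

Run:
```python
from go import go
go(383,258,95,90)
```

```text
row -402.7 -311.6 3.3 -0.001 -0.007 -0.244 | q1,q6 [0.03 1.3 ] closing now -104.0 t 17.4 pos [ 698.3 -141.8  100.3] dist 509
```

Scaled: -380 mm / 600 = -0.6333, -342 mm / 600 = -0.57, -0.244 rad / 6.2832 = -0.0388.

Emit:
creep_tool --ticks '[{"sx":-0.0633, "sy":-0.05, "sz":0.005}, {"sx":-0.1267, "sy":-0.1, "sz":0.005, "wz":-0.0159}, {"sx":-0.19, "sy":-0.15, "sz":0.005, "wz":-0.0318}, {"sx":-0.2533, "sy":-0.2, "sz":0.005, "wz":-0.0388}, {"sx":-0.3167, "sy":-0.25, "sz":0.005, "wz":-0.0388}, {"sx":-0.38, "sy":-0.3, "sz":0.005, "wz":-0.0388}, {"sx":-0.4433, "sy":-0.35, "sz":0.005, "wz":-0.0388}, {"sx":-0.5067, "sy":-0.4, "sz":0.005, "wz":-0.0388}, {"sx":-0.57, "sy":-0.45, "sz":0.005, "wz":-0.0388}, {"sx":-0.6333, "sy":-0.5, "sz":0.005, "wz":-0.0388}]'

```text
clock: 18.35
position: [399.2, 240.9, 93.0]
ee_rot: [1.0, -0.0, 0.001, 0.001]
contact_force: [1.1, 1.9, -2.6]
gripper_width: 28.1
grasp_force: 61.1
```

Emit:
creep_tool --ticks '[{"sx":-0.0317, "sy":-0.0283}, {"sx":-0.0317, "sy":-0.0283}, {"sx":-0.0317, "sy":-0.0283}]'

```text
clock: 18.65
position: [381.5, 257.2, 93.2]
ee_rot: [1.0, 0.001, 0.001, 0.001]
contact_force: [0.0, -0.6, -3.4]
gripper_width: 28.6
grasp_force: 61.1
```

Run:
```python
from go import go
go(383,258,21,90)
```

```text
row 1.3 -1.0 72.2 0.003 -0.002 0.001 | q1,q6 [0.95 0.62] closing now -89.9 t 18.6 pos [381.5 257.2  93.2] dist 72
```

Careful with the scale: shifts go in shares of 600 mm and turns go in shares of 2 pi rad. That gives: 72 mm / 600 = 0.12, 64 mm / 600 = 0.1067.

Emit:
creep_tool --ticks '[{"sx":0.0017, "sy":-0.0017, "sz":0.0667}, {"sx":0.0017, "sy":-0.0017, "sz":0.1067}, {"sx":0.0017, "sy":-0.0017, "sz":0.12}, {"sx":0.0017, "sy":-0.0017, "sz":0.12}]'

```text
clock: 19.05
position: [384.2, 257.4, 22.1]
ee_rot: [1.0, -0.001, 0.001, 0.001]
contact_force: [0.2, 0.3, -2.1]
gripper_width: 28.2
grasp_force: 61.1
```

Emit:
creep_tool --ticks '[{}, {}, {"sz":-0.0667}, {"sz":-0.1333}, {"sz":-0.1333}]' --jaw 45

```text
clock: 19.55
position: [386.6, 261.6, 107.5]
ee_rot: [1.0, 0.001, 0.006, -0.004]
contact_force: [0.8, 0.7, -0.1]
gripper_width: 45.2
grasp_force: 0.0
```

Run:
```python
from loc import *
from go import go
im,d,c=shot('wrist'); W=cloud(d,c); comps(im,W,['brass'],zmin=2,amin=200); locate(im,W)
im,d,c=shot('side'); locate(im,cloud(d,c))
go(459,128,100,81)
```

```text
brass px [198. 224.] n 4429 med [391. 313.  34.] rect [386. 310.] [38. 85.] 90 z [26. 34. 36.]
brass px [112. 229.] n 4715 med [387. 370.  33.] rect [382. 372.] [89. 30.] 1 z [25. 33. 36.]
brass px [284. 230.] n 4589 med [387. 258.  33.] rect [382. 258.] [28. 89.] 90 z [27. 33. 36.]
jaw [459. 128.] LxW [76. 36.] ang 170 ztop 37.0 px [502. 109.]  {'red': 0.23, 'brass': 0.0, 'green': 0.0, 'dark': 0.23}
jaw [402. 209.] LxW [127.   7.] ang 2 ztop 41.0 px [360. 194.]  {'red': 0.0, 'brass': 0.0, 'green': 0.0, 'dark': 0.0}
green [351.  75.] LxW [77. 34.] ang 179 ztop 36.0 px [535. 274.] EDGE {'red': 0.0, 'brass': 0.0, 'green': 0.98, 'dark': 0.0}
brass [842. 203.] LxW [74. 16.] ang 174 ztop 57.0 px [291. 152.]  {'red': 0.0, 'brass': 0.0, 'green': 0.0, 'dark': 0.0}
brass [615. 211.] LxW [89.  8.] a
[... 703 characters left out ...]
 [77. 43.] ang 168 ztop 38.0 px [202. 203.]  {'red': 0.28, 'brass': 0.0, 'green': 0.0, 'dark': 0.31}
jaw [561.  -6.] LxW [77. 35.] ang 23 ztop 37.0 px [256. 214.]  {'red': 0.23, 'brass': 0.0, 'green': 0.0, 'dark': 0.34}
green [350.  73.] LxW [76. 40.] ang 176 ztop 37.0 px [175. 226.]  {'red': 0.0, 'brass': 0.0, 'green': 0.96, 'dark': 0.0}
brass [458. -16.] LxW [70. 68.] ang 93 ztop 25.0 px [227. 230.]  {'red': 0.0, 'brass': 0.45, 'green': 0.0, 'dark': 0.0}
green [ 343. -216.] LxW [76. 37.] ang 164 ztop 37.0 px [226. 292.]  {'red': 0.0, 'brass': 0.0, 'green': 0.98, 'dark': 0.0}
row 74.9 131.1 3.6 -0.003 -0.006 0.157 | q1,q6 [0.95 0.62] closing now -90.0 t 19.6 pos [384.1 259.1 103.5] dist 151
```

Scaled: 131 mm / 600 = 0.2183, 90 mm / 600 = 0.15, 0.172 rad / 6.2832 = 0.0274.

Emit:
creep_tool --ticks '[{"sx":0.05, "sy":0.075, "wz":0.0159}, {"sx":0.1, "sy":0.15, "wz":0.0274}, {"sx":0.125, "sy":0.2183, "sz":0.0333, "wz":0.0274}, {"sx":0.125, "sy":0.2183, "sz":0.0333, "wz":0.0274}, {"sx":0.125, "sy":0.2183, "sz":0.0333, "wz":0.0274}]' --jaw 60

```text
clock: 20.15
position: [458.0, 125.7, 80.9]
ee_rot: [0.996, -0.088, 0.0, 0.001]
contact_force: [1.0, 0.6, -0.0]
gripper_width: 60.2
grasp_force: 0.0
```

Run:
```python
from go import go
go(459,128,13,80)
```

```text
row 0.5 -2.6 67.9 0.003 -0.001 -0.001 | q1,q6 [0.61 0.78] closing now -100.0 t 20.1 pos [458.  125.7  80.9] dist 68
```

Scaled: 68 mm / 600 = 0.1133, 60 mm / 600 = 0.1.

Emit:
creep_tool --ticks '[{"sy":-0.0033, "sz":0.05}, {"sy":-0.0033, "sz":0.1}, {"sy":-0.0033, "sz":0.1133}, {"sy":-0.0033, "sz":0.1133}]'

```text
clock: 20.55
position: [458.5, 130.1, 13.7]
ee_rot: [0.996, -0.085, 0.001, 0.001]
contact_force: [0.3, -0.4, 1.0]
gripper_width: 59.6
grasp_force: 0.0
```

Emit:
creep_tool --ticks '[{}, {}, {}, {}]' --jaw 10

```text
clock: 20.95
position: [459.4, 129.5, 16.2]
ee_rot: [0.996, -0.086, 0.002, 0.0]
contact_force: [-2.3, -2.1, 6.2]
gripper_width: 32.8
grasp_force: 61.8
```

Emit:
creep_tool --ticks '[{"sz":-0.0667}, {"sz":-0.15}, {"sz":-0.15}, {"sz":-0.15}]'

```text
clock: 21.35
position: [458.6, 130.0, 105.5]
ee_rot: [0.996, -0.086, 0.003, -0.001]
contact_force: [-0.4, -0.1, -7.1]
gripper_width: 32.7
grasp_force: 63.3
```

Run:
```python
from go import go
go(553,380,105,0); go(553,380,105,0.01)
```

```text
row 50.0 -262.5 1.5 -0.006 -0.002 1.398 | q1,q6 [0.62 0.78] closing now -99.9 t 21.4 pos [458.6 130.  105.5] dist 267
row 50.0 -262.5 1.5 -0.006 -0.002 1.398 | q1,q6 [0.62 0.78] closing now -99.9 t 21.4 pos [458.6 130.  105.5] dist 267
```

Scaled: -262 mm / 600 = -0.4367, -243 mm / 600 = -0.405, 1.398 rad / 6.2832 = 0.2225.

Emit:
creep_tool --ticks '[{"sx":0.0083, "sy":-0.045, "wz":0.0223}, {"sx":0.0167, "sy":-0.09, "wz":0.0446}, {"sx":0.025, "sy":-0.135, "wz":0.0668}, {"sx":0.0333, "sy":-0.18, "wz":0.0891}, {"sx":0.0417, "sy":-0.225, "wz":0.1114}, {"sx":0.05, "sy":-0.27, "wz":0.1337}, {"sx":0.0583, "sy":-0.315, "wz":0.156}, {"sx":0.0667, "sy":-0.36, "wz":0.1783}, {"sx":0.075, "sy":-0.405, "wz":0.2005}, {"sx":0.0833, "sy":-0.4367, "wz":0.2225}]'

```text
clock: 22.35
position: [551.6, 379.8, 100.7]
ee_rot: [-0.705, 0.709, -0.001, -0.002]
contact_force: [0.8, 0.4, -6.2]
gripper_width: 32.5
grasp_force: 63.2
```

Emit:
creep_tool --ticks '[{}, {}]'

```text
clock: 22.55
position: [551.1, 378.2, 101.0]
ee_rot: [0.708, -0.707, 0.001, 0.002]
contact_force: [0.5, -0.8, -7.0]
gripper_width: 32.5
grasp_force: 63.2
```

Run:
```python
from loc import *
from go import go
go(553,380,22,0)
im,d,c=shot('scene','sc3.png'); W=cloud(d,c); z=W[...,2]
q=(W[...,0]>480)&(W[...,0]<700)&(W[...,1]>200)&(W[...,1]<450)&(z>34)&(z<46); print(np.nanpercentile(W[q],[1,99],axis=0).round())
```

```text
row -2.2 -2.0 79.0 0.002 -0.005 0.002 | q1,q6 [ 0.84 -0.84] closing now -179.9 t 22.6 pos [551.1 378.2 101. ] dist 79
[[503. 213.  34.]
 [670. 435.  44.]]
```

Scaled: 78 mm / 600 = 0.13, 70 mm / 600 = 0.1167.

Emit:
creep_tool --ticks '[{"sx":-0.0033, "sy":-0.0033, "sz":0.0667}, {"sx":-0.0033, "sy":-0.0033, "sz":0.1167}, {"sx":-0.0033, "sy":-0.0033, "sz":0.13}, {"sx":-0.0033, "sy":-0.0033, "sz":0.13}]'

```text
clock: 23.0
position: [554.3, 379.5, 25.1]
ee_rot: [0.707, -0.707, 0.002, 0.001]
contact_force: [-0.6, 0.3, -5.5]
gripper_width: 32.6
grasp_force: 63.2
```

Emit:
creep_tool --ticks '[{}, {}, {"sz":-0.0667}, {"sz":-0.1417}, {"sz":-0.1417}]' --jaw 44

```text
clock: 23.5
position: [560.0, 385.4, 123.5]
ee_rot: [0.708, -0.706, 0.003, -0.012]
contact_force: [0.5, 0.9, 0.2]
gripper_width: 44.5
grasp_force: 0.0
```

Run:
```python
from loc import *
from go import go
im,d,c=shot('wrist'); W=cloud(d,c); comps(im,W,['red','yellow'],zmin=2,amin=200); locate(im,W)
im,d,c=shot('side'); locate(im,cloud(d,c))
go(580,128,90,87)
```

```text
red px [286. 171.] n 901 med [556. 353.  31.] rect [556. 353.] [13. 32.] 90 z [30. 31. 32.]
red px [285. 253.] n 433 med [556. 412.  31.] rect [555. 410.] [12. 32.] 87 z [31. 31. 33.]
yellow px [235. 127.] n 56506 med [595. 321.   5.] rect [588. 340.] [189. 156.] 88 z [ 4.  5. 39.]
yellow px [365. 134.] n 2309 med [508. 326.  40.] rect [508. 345.] [ 14. 178.] 0 z [38. 40. 41.]
yellow px [523. 373.] n 3263 med [370. 511.  34.] rect [362. 511.] [ 4. 90.] 89 z [ 4. 34. 72.]
brass [842. 206.] LxW [75. 18.] ang 2 ztop 58.0 px [291. 152.]  {'red': 0.0, 'brass': 0.0, 'green': 0.0, 'dark': 0.0}
brass [617. 211.] LxW [83.  8.] ang 179 ztop 39.0 px [236. 173.]  {'red': 0.0, 'brass': 0.04, 'green': 0.0, 'dark': 0.0}
jaw [680. 112.] LxW [77. 38.] ang 179 ztop 37.0 px [267. 182.]  {'red': 0.23, 'bra
[... 421 characters left out ...]
 30.] ang 119 ztop 57.0 px [367. 201.]  {'red': 0.0, 'brass': 0.01, 'green': 0.0, 'dark': 0.0}
jaw [561.  -5.] LxW [76. 36.] ang 22 ztop 37.0 px [256. 214.]  {'red': 0.22, 'brass': 0.0, 'green': 0.0, 'dark': 0.35}
green [350.  73.] LxW [77. 40.] ang 175 ztop 37.0 px [175. 226.]  {'red': 0.0, 'brass': 0.0, 'green': 0.96, 'dark': 0.0}
brass [458. -16.] LxW [69. 68.] ang 56 ztop 26.0 px [227. 230.]  {'red': 0.0, 'brass': 0.46, 'green': 0.0, 'dark': 0.0}
green [ 344. -215.] LxW [76. 39.] ang 163 ztop 37.0 px [226. 292.]  {'red': 0.0, 'brass': 0.0, 'green': 0.98, 'dark': 0.0}
row 255.2 -22.8 25.6 -0.013 -0.003 -1.517 | q1,q6 [ 0.84 -0.84] closing now -179.9 t 23.6 pos [556.6 383.  116.9] dist 257
```

Scaled: 255 mm / 600 = 0.425, 240 mm / 600 = 0.4, -1.47 rad / 6.2832 = -0.234.

Emit:
creep_tool --ticks '[{"sx":0.05, "sy":-0.005, "wz":-0.0223}, {"sx":0.1, "sy":-0.01, "wz":-0.0446}, {"sx":0.15, "sy":-0.015, "wz":-0.0668}, {"sx":0.2, "sy":-0.02, "wz":-0.0907}, {"sx":0.25, "sy":-0.025, "wz":-0.1146}, {"sx":0.3, "sy":-0.03, "sz":0.0167, "wz":-0.1385}, {"sx":0.35, "sy":-0.0333, "sz":0.0333, "wz":-0.1623}, {"sx":0.4, "sy":-0.0367, "sz":0.0417, "wz":-0.1862}, {"sx":0.425, "sy":-0.0367, "sz":0.05, "wz":-0.2101}, {"sx":0.425, "sy":-0.0367, "sz":0.05, "wz":-0.234}]' --jaw 60

```text
clock: 24.6
position: [576.6, 123.8, 81.5]
ee_rot: [0.999, -0.048, 0.001, 0.001]
contact_force: [-0.5, 0.7, -0.1]
gripper_width: 60.1
grasp_force: 0.0
```

Emit:
creep_tool --ticks '[{"wz":-0.0075}, {"wz":-0.0075}, {"wz":-0.0075}]'

```text
clock: 24.9
position: [577.4, 126.4, 82.3]
ee_rot: [1.0, -0.027, 0.002, 0.0]
contact_force: [-0.3, 0.5, 0.6]
gripper_width: 60.2
grasp_force: 0.0
```

Run:
```python
from loc import *
from go import go
im,d,c=shot('wrist'); W=cloud(d,c); locate(im,W)
go(580,128,13,87)
```

```text
jaw [673. 112.] LxW [58. 34.] ang 179 ztop 37.0 px [295.  61.] EDGE {'red': 0.17, 'brass': 0.0, 'green': 0.0, 'dark': 0.8}
jaw [613. 213.] LxW [93.  5.] ang 180 ztop 40.0 px [118. 175.]  {'red': 0.0, 'brass': 0.0, 'green': 0.0, 'dark': 0.0}
jaw [581. 129.] LxW [76. 34.] ang 177 ztop 37.0 px [273. 228.]  {'red': 0.25, 'brass': 0.0, 'green': 0.0, 'dark': 0.69}
jaw [564.  -4.] LxW [77. 35.] ang 22 ztop 37.0 px [491. 243.]  {'red': 0.19, 'brass': 0.0, 'green': 0.0, 'dark': 0.71}
brass [477. -27.] LxW [68. 28.] ang 57 ztop 25.0 px [507. 355.]  {'red': 0.0, 'brass': 0.41, 'green': 0.0, 'dark': 0.0}
row 2.2 -1.7 69.3 0.0 -0.004 -0.001 | q1,q6 [0.49 1.02] closing now -93.1 t 24.9 pos [577.4 126.5  82.3] dist 69
```

Scaled: 68 mm / 600 = 0.1133, 60 mm / 600 = 0.1.

Emit:
creep_tool --ticks '[{"sx":0.005, "sy":-0.005, "sz":0.05}, {"sx":0.005, "sy":-0.005, "sz":0.1}, {"sx":0.005, "sy":-0.005, "sz":0.1133}, {"sx":0.005, "sy":-0.005, "sz":0.1133}]'

```text
clock: 25.35
position: [580.0, 128.8, 13.0]
ee_rot: [1.0, -0.026, 0.001, 0.001]
contact_force: [-0.1, 0.2, -0.3]
gripper_width: 60.2
grasp_force: 0.0
```

Emit:
creep_tool --ticks '[{}, {}, {}, {}]' --jaw 10

```text
clock: 25.75
position: [581.9, 129.3, 16.2]
ee_rot: [1.0, -0.026, 0.003, -0.0]
contact_force: [-1.4, -1.9, 6.2]
gripper_width: 32.9
grasp_force: 62.5
```

Emit:
creep_tool --ticks '[{"sz":-0.0667}, {"sz":-0.15}, {"sz":-0.15}, {"sz":-0.15}]'

```text
clock: 26.15
position: [579.7, 129.4, 104.3]
ee_rot: [1.0, -0.027, 0.002, -0.001]
contact_force: [-1.0, -0.1, -7.1]
gripper_width: 32.8
grasp_force: 62.6
```

Run:
```python
from go import go
go(617,380,105,0)
```

```text
row 23.7 -252.2 -0.2 -0.004 -0.002 1.517 | q1,q6 [0.49 1.02] closing now -93.1 t 26.1 pos [579.7 129.4 104.3] dist 253
```

Scaled: -252 mm / 600 = -0.42, -225 mm / 600 = -0.375, 1.5 rad / 6.2832 = 0.2387.

Emit:
creep_tool --ticks '[{"sx":0.0033, "sy":-0.0417, "wz":0.0239}, {"sx":0.0067, "sy":-0.0833, "wz":0.0477}, {"sx":0.0117, "sy":-0.125, "wz":0.0716}, {"sx":0.015, "sy":-0.1667, "wz":0.0955}, {"sx":0.02, "sy":-0.2083, "wz":0.1194}, {"sx":0.025, "sy":-0.25, "wz":0.1432}, {"sx":0.0283, "sy":-0.2917, "wz":0.1671}, {"sx":0.0333, "sy":-0.3333, "wz":0.191}, {"sx":0.0367, "sy":-0.375, "wz":0.2149}, {"sx":0.04, "sy":-0.42, "wz":0.2387}]'

```text
clock: 27.15
position: [615.4, 379.0, 99.1]
ee_rot: [0.711, -0.703, 0.001, 0.003]
contact_force: [0.8, 0.3, -6.7]
gripper_width: 32.5
grasp_force: 62.5
```

Emit:
creep_tool --ticks '[{"wz":0.0027}, {"wz":0.0027}, {"wz":0.0027}]'

```text
clock: 27.45
position: [616.3, 378.1, 101.2]
ee_rot: [0.707, -0.707, 0.001, 0.002]
contact_force: [0.4, 0.4, -5.7]
gripper_width: 32.7
grasp_force: 62.5
```

Run:
```python
from go import go
go(618,380,25,0)
```

```text
row -2.2 -1.8 76.2 0.001 -0.004 0.001 | q1,q6 [ 0.77 -0.77] closing now -179.9 t 27.4 pos [616.3 378.1 101.2] dist 76
```

Scaled: 76 mm / 600 = 0.1267, 68 mm / 600 = 0.1133.

Emit:
creep_tool --ticks '[{"sx":-0.0033, "sy":-0.0033, "sz":0.0667}, {"sx":-0.0033, "sy":-0.0033, "sz":0.1133}, {"sx":-0.0033, "sy":-0.0033, "sz":0.1267}, {"sx":-0.0033, "sy":-0.0033, "sz":0.1267}]'

```text
clock: 27.85
position: [619.1, 379.8, 26.0]
ee_rot: [0.707, -0.707, 0.002, 0.001]
contact_force: [-0.4, 0.3, -5.7]
gripper_width: 32.7
grasp_force: 62.3
```

Emit:
creep_tool --ticks '[{}, {}, {"sz":-0.0667}, {"sz":-0.1417}, {"sz":-0.1417}]' --jaw 44

```text
clock: 28.35
position: [625.0, 385.2, 126.1]
ee_rot: [0.708, -0.706, 0.004, -0.012]
contact_force: [0.6, 0.4, 0.6]
gripper_width: 43.9
grasp_force: 0.0
```

Run:
```python
from loc import *
from go import go
im,d,c=shot('wrist'); W=cloud(d,c); comps(im,W,['red'],zmin=2,amin=200)
im,d,c=shot('side'); locate(im,cloud(d,c))
go(682,113,85,90)
```

```text
red px [286. 173.] n 865 med [621. 354.  31.] rect [620. 354.] [12. 32.] 90 z [30. 31. 33.]
red px [383. 172.] n 941 med [556. 353.  31.] rect [556. 353.] [34. 14.] 1 z [30. 31. 32.]
red px [373. 252.] n 468 med [558. 412.  31.] rect [557. 410.] [14. 34.] 83 z [30. 31. 33.]
red px [286. 253.] n 416 med [620. 413.  31.] rect [620. 411.] [13. 31.] 87 z [30. 31. 33.]
brass [843. 203.] LxW [75. 16.] ang 173 ztop 57.0 px [291. 152.]  {'red': 0.0, 'brass': 0.0, 'green': 0.0, 'dark': 0.0}
brass [625. 212.] LxW [68.  6.] ang 0 ztop 41.0 px [237. 172.]  {'red': 0.0, 'brass': 0.06, 'green': 0.0, 'dark': 0.0}
jaw [679. 111.] LxW [78. 40.] ang 178 ztop 37.0 px [267. 182.]  {'red': 0.23, 'brass': 0.0, 'green': 0.0, 'dark': 0.36}
jaw [820.  29.] LxW [58. 32.] ang 177 ztop 14.0 px [319. 182.]  {'red
[... 196 characters left out ...]
 26.] ang 124 ztop 58.0 px [367. 200.]  {'red': 0.0, 'brass': 0.01, 'green': 0.0, 'dark': 0.0}
jaw [562.  -5.] LxW [77. 36.] ang 23 ztop 37.0 px [256. 213.]  {'red': 0.22, 'brass': 0.0, 'green': 0.0, 'dark': 0.34}
green [350.  73.] LxW [77. 39.] ang 176 ztop 37.0 px [176. 226.]  {'red': 0.0, 'brass': 0.0, 'green': 0.96, 'dark': 0.0}
brass [458. -16.] LxW [69. 68.] ang 59 ztop 26.0 px [227. 230.]  {'red': 0.0, 'brass': 0.46, 'green': 0.0, 'dark': 0.0}
green [ 344. -215.] LxW [76. 38.] ang 163 ztop 37.0 px [227. 292.]  {'red': 0.0, 'brass': 0.0, 'green': 0.98, 'dark': 0.0}
row 270.4 -59.8 33.0 -0.014 -0.004 -1.569 | q1,q6 [ 0.77 -0.78] closing now -179.9 t 28.4 pos [621.4 383.1 118.8] dist 279
```

Scaled: 270 mm / 600 = 0.45, 240 mm / 600 = 0.4, -1.5 rad / 6.2832 = -0.2387.

Emit:
creep_tool --ticks '[{"sx":0.05, "sy":-0.01, "wz":-0.0239}, {"sx":0.1, "sy":-0.02, "wz":-0.0477}, {"sx":0.15, "sy":-0.03, "wz":-0.0716}, {"sx":0.2, "sy":-0.04, "wz":-0.0955}, {"sx":0.25, "sy":-0.05, "wz":-0.1194}, {"sx":0.3, "sy":-0.0633, "wz":-0.1432}, {"sx":0.35, "sy":-0.075, "sz":0.0167, "wz":-0.1671}, {"sx":0.4, "sy":-0.0867, "sz":0.0333, "wz":-0.191}, {"sx":0.45, "sy":-0.0983, "sz":0.05, "wz":-0.2149}, {"sx":0.45, "sy":-0.0983, "sz":0.0583, "wz":-0.2387}]' --jaw 60

```text
clock: 29.45
position: [679.0, 107.6, 77.6]
ee_rot: [0.999, -0.034, 0.001, 0.001]
contact_force: [-0.3, -0.1, 0.0]
gripper_width: 60.0
grasp_force: 0.0
```

Emit:
creep_tool --ticks '[{"wz":-0.0095}, {"wz":-0.0095}, {"wz":-0.0095}]'

```text
clock: 29.75
position: [679.2, 111.7, 78.8]
ee_rot: [1.0, -0.005, 0.002, 0.0]
contact_force: [0.0, -0.3, 0.5]
gripper_width: 60.1
grasp_force: 0.0
```

Run:
```python
from loc import *
from go import go
im,d,c=shot('wrist'); W=cloud(d,c); locate(im,W)
go(682,112,13,89)
```

```text
jaw [800.  33.] LxW [28. 15.] ang 85 ztop 13.0 px [428.  15.] EDGE {'red': 0.0, 'brass': 0.0, 'green': 0.0, 'dark': 0.97}
jaw [682. 113.] LxW [76. 34.] ang 179 ztop 37.0 px [276. 231.]  {'red': 0.25, 'brass': 0.0, 'green': 0.0, 'dark': 0.1}
jaw [628. 213.] LxW [65.  5.] ang 180 ztop 40.0 px [117. 308.]  {'red': 0.0, 'brass': 0.0, 'green': 0.0, 'dark': 0.0}
jaw [601.   4.] LxW [22.  3.] ang 108 ztop 23.0 px [437. 341.]  {'red': 0.0, 'brass': 0.0, 'green': 0.0, 'dark': 0.99}
jaw [544.   5.] LxW [32.  4.] ang 21 ztop 36.0 px [430. 416.] EDGE {'red': 0.0, 'brass': 0.0, 'green': 0.0, 'dark': 0.48}
row 2.5 -0.2 65.9 0.0 -0.005 0.007 | q1,q6 [0.4  1.16] closing now -90.6 t 29.8 pos [679.2 111.9  78.9] dist 66
```

Scaled: 66 mm / 600 = 0.11, 58 mm / 600 = 0.0967.

Emit:
creep_tool --ticks '[{"sx":0.0033, "sy":-0.0017, "sz":0.05}, {"sx":0.0033, "sy":-0.0017, "sz":0.0967}, {"sx":0.0033, "sy":-0.0017, "sz":0.11}, {"sx":0.0033, "sy":-0.0017, "sz":0.11}]'

```text
clock: 30.2
position: [680.5, 112.5, 11.3]
ee_rot: [1.0, -0.005, 0.001, 0.001]
contact_force: [-0.1, -0.4, 0.8]
gripper_width: 60.1
grasp_force: 0.0
```

Emit:
creep_tool --ticks '[{}, {}, {}, {}]' --jaw 10

```text
clock: 30.6
position: [682.7, 112.7, 15.0]
ee_rot: [1.0, -0.005, 0.004, 0.0]
contact_force: [-0.8, -0.4, 5.4]
gripper_width: 33.0
grasp_force: 63.2
```

Emit:
creep_tool --ticks '[{"sz":-0.0667}, {"sz":-0.15}, {"sz":-0.15}, {"sz":-0.15}]'

```text
clock: 31.0
position: [680.4, 113.0, 102.7]
ee_rot: [1.0, -0.005, 0.002, -0.001]
contact_force: [-0.9, 0.5, -7.9]
gripper_width: 33.0
grasp_force: 62.0
```

Run:
```python
from go import go
go(618,274,105,0)
```

```text
row -64.1 -160.3 -2.3 -0.004 -0.002 1.56 | q1,q6 [0.4  1.16] closing now -90.6 t 31.0 pos [680.4 113.  102.7] dist 173
```

Scaled: -160 mm / 600 = -0.2667, -146 mm / 600 = -0.2433, 1.5 rad / 6.2832 = 0.2387.

Emit:
creep_tool --ticks '[{"sx":-0.01, "sy":-0.0267, "wz":0.0239}, {"sx":-0.02, "sy":-0.0533, "wz":0.0477}, {"sx":-0.03, "sy":-0.08, "wz":0.0716}, {"sx":-0.04, "sy":-0.1067, "wz":0.0955}, {"sx":-0.05, "sy":-0.1333, "wz":0.1194}, {"sx":-0.06, "sy":-0.16, "wz":0.1432}, {"sx":-0.07, "sy":-0.1867, "wz":0.1671}, {"sx":-0.0833, "sy":-0.2167, "wz":0.191}, {"sx":-0.0967, "sy":-0.2433, "wz":0.2149}, {"sx":-0.1067, "sy":-0.2667, "wz":0.2387}]'

```text
clock: 32.0
position: [615.6, 272.9, 98.0]
ee_rot: [0.726, -0.688, 0.0, 0.003]
contact_force: [0.9, 0.7, -6.7]
gripper_width: 32.5
grasp_force: 61.9
```

Emit:
creep_tool --ticks '[{"wz":0.0095}, {"wz":0.0095}, {"wz":0.0095}]'

```text
clock: 32.3
position: [617.1, 272.4, 99.5]
ee_rot: [0.708, -0.706, 0.001, 0.001]
contact_force: [0.4, 0.3, -5.2]
gripper_width: 32.7
grasp_force: 62.0
```

Run:
```python
from go import go
go(618,274,24,0)
```

```text
row -1.9 -0.9 75.5 0.001 -0.003 0.002 | q1,q6 [ 0.66 -0.66] closing now -179.9 t 32.3 pos [617.1 272.4  99.5] dist 76
```

Scaled: 76 mm / 600 = 0.1267, 68 mm / 600 = 0.1133.

Emit:
creep_tool --ticks '[{"sx":-0.0033, "sy":-0.0017, "sz":0.0667}, {"sx":-0.0033, "sy":-0.0017, "sz":0.1133}, {"sx":-0.0033, "sy":-0.0017, "sz":0.1267}, {"sx":-0.0033, "sy":-0.0017, "sz":0.1267}]'

```text
clock: 32.7
position: [618.9, 273.9, 24.0]
ee_rot: [0.707, -0.707, 0.001, 0.001]
contact_force: [0.1, 0.3, -4.9]
gripper_width: 32.6
grasp_force: 61.7
```

Emit:
creep_tool --ticks '[{}, {}, {"sz":-0.0667}, {"sz":-0.1417}, {"sz":-0.1417}]' --jaw 44

```text
clock: 33.2
position: [625.2, 278.3, 122.9]
ee_rot: [0.708, -0.706, 0.005, -0.011]
contact_force: [0.1, 1.1, 1.2]
gripper_width: 43.8
grasp_force: 0.0
```

Run:
```python
from loc import *
from go import go
im,d,c=shot('wrist'); W=cloud(d,c); comps(im,W,['red'],zmin=2,amin=200)
im,d,c=shot('side'); locate(im,cloud(d,c))
go(564,-4,85,113)
```

```text
red px [287. 175.] n 913 med [620. 247.  31.] rect [620. 248.] [32. 13.] 1 z [30. 31. 33.]
red px [287. 256.] n 434 med [620. 307.  31.] rect [620. 307.] [32.  8.] 0 z [30. 31. 32.]
red px [285. 313.] n 600 med [620. 354.  31.] rect [621. 354.] [14. 32.] 90 z [31. 31. 33.]
red px [382. 312.] n 287 med [547. 352.  32.] rect [549. 353.] [14. 18.] 88 z [31. 32. 32.]
brass [843. 202.] LxW [74. 18.] ang 173 ztop 58.0 px [291. 152.]  {'red': 0.0, 'brass': 0.0, 'green': 0.0, 'dark': 0.0}
brass [608. 212.] LxW [103.   7.] ang 180 ztop 41.0 px [235. 172.]  {'red': 0.0, 'brass': 0.02, 'green': 0.0, 'dark': 0.0}
jaw [819.  30.] LxW [63. 32.] ang 1 ztop 14.0 px [319. 182.]  {'red': 0.0, 'brass': 0.0, 'green': 0.0, 'dark': 0.88}
? [385. 208.] LxW [161.  13.] ang 1 ztop 41.0 px [166. 197.]  {'red': 0.0, 'brass': 0.0, 'green': 0.0, 'dark': 0.0}
brass [ 852. -148.] LxW [59. 29.] ang 122 ztop 57.0 px [367. 201.]  {'red': 0.0, 'brass': 0.0, 'green': 0.0, 'dark': 0.0}
jaw [561.  -4.] LxW [79. 40.] ang 22 ztop 37.0 px [256. 214.]  {'red': 0.23, 'brass': 0.0, 'green': 0.0, 'dark': 0.33}
green [350.  73.] LxW [77. 42.] ang 180 ztop 37.0 px [175. 226.]  {'red': 0.0, 'brass': 0.0, 'green': 0.96, 'dark': 0.0}
brass [458. -14.] LxW [70. 68.] ang 59 ztop 25.0 px [227. 230.]  {'red': 0.0, 'brass': 0.47, 'green': 0.0, 'dark': 0.0}
green [ 343. -215.] LxW [76. 39.] ang 164 ztop 37.0 px [227. 292.]  {'red': 0.0, 'brass': 0.0, 'green': 0.98, 'dark': 0.0}
row 280.6 58.2 29.3 -0.008 0.011 1.171 | q1,q6 [ 0.66 -0.66] closing now -179.9 t 33.3 pos [621.4 276.5 116.2] dist 288
```

Scaled: 280 mm / 600 = 0.4667, 245 mm / 600 = 0.4083, 1.171 rad / 6.2832 = 0.1864.

Emit:
creep_tool --ticks '[{"sx":0.0583, "sy":0.0117, "wz":0.0223}, {"sx":0.1167, "sy":0.0233, "wz":0.0446}, {"sx":0.175, "sy":0.035, "wz":0.0668}, {"sx":0.2333, "sy":0.0467, "wz":0.0891}, {"sx":0.2917, "sy":0.0583, "wz":0.1114}, {"sx":0.35, "sy":0.07, "sz":0.0167, "wz":0.1337}, {"sx":0.4083, "sy":0.0833, "sz":0.0333, "wz":0.156}, {"sx":0.4667, "sy":0.0967, "sz":0.05, "wz":0.1783}, {"sx":0.4667, "sy":0.0967, "sz":0.0583, "wz":0.1864}]' --jaw 60

```text
clock: 34.2
position: [559.7, -8.4, 75.4]
ee_rot: [-0.195, 0.981, -0.001, 0.0]
contact_force: [0.3, 0.1, -0.6]
gripper_width: 59.8
grasp_force: 0.0
```

Emit:
creep_tool --ticks '[{}, {}, {}]'

```text
clock: 34.5
position: [562.6, -4.1, 76.7]
ee_rot: [-0.2, 0.98, -0.001, 0.003]
contact_force: [-0.1, 0.6, 0.7]
gripper_width: 60.2
grasp_force: 0.0
```

Run:
```python
from loc import *
from go import go
im,d,c=shot('wrist'); W=cloud(d,c); locate(im,W)
go(564,-4,12,113)
```

```text
brass [464. -14.] LxW [69. 61.] ang 113 ztop 25.0 px [338.  62.] EDGE {'red': 0.0, 'brass': 0.82, 'green': 0.0, 'dark': 0.0}
jaw [564.  -4.] LxW [76. 34.] ang 22 ztop 37.0 px [275. 238.]  {'red': 0.25, 'brass': 0.0, 'green': 0.0, 'dark': 0.07}
jaw [587. 213.] LxW [39.  4.] ang 0 ztop 35.0 px [547. 389.] EDGE {'red': 0.0, 'brass': 0.0, 'green': 0.0, 'dark': 0.0}
row -1.1 -0.4 64.7 -0.002 0.005 0.001 | q1,q6 [ 0.28 -1.45] closing now 113.1 t 34.5 pos [562.5  -4.   76.7] dist 65
```

Scaled: 65 mm / 600 = 0.1083, 58 mm / 600 = 0.0967, 0.015 rad / 6.2832 = 0.0024.

Emit:
creep_tool --ticks '[{"sx":-0.0017, "sz":0.05, "wz":0.0024}, {"sx":-0.0017, "sz":0.0967, "wz":0.0024}, {"sx":-0.0017, "sz":0.1083, "wz":0.0024}, {"sx":-0.0017, "sz":0.1083, "wz":0.0024}]'

```text
clock: 34.95
position: [562.7, -4.2, 10.4]
ee_rot: [-0.192, 0.981, -0.001, 0.001]
contact_force: [-0.3, -0.3, 1.1]
gripper_width: 59.8
grasp_force: 0.0
```

Emit:
creep_tool --ticks '[{}, {}, {}, {}]' --jaw 10

```text
clock: 35.35
position: [564.5, -4.3, 13.0]
ee_rot: [-0.192, 0.981, -0.001, 0.004]
contact_force: [-0.8, -0.2, 5.8]
gripper_width: 32.9
grasp_force: 61.1
```

Emit:
creep_tool --ticks '[{"sz":-0.0667}, {"sz":-0.15}, {"sz":-0.15}, {"sz":-0.15}]'

```text
clock: 35.75
position: [562.3, -4.2, 101.7]
ee_rot: [-0.191, 0.982, -0.0, 0.003]
contact_force: [-0.3, -0.3, -4.2]
gripper_width: 32.8
grasp_force: 61.9
```

Run:
```python
from go import go
go(553,274,105,0)
```

```text
row -95.8 261.3 -3.1 -0.004 0.004 -1.186 | q1,q6 [ 0.28 -1.47] closing now 112.0 t 35.8 pos [562.3  -4.2 101.7] dist 278
```

Scaled: 261 mm / 600 = 0.435, 232 mm / 600 = 0.3867, -1.186 rad / 6.2832 = -0.1888.

Emit:
creep_tool --ticks '[{"sx":-0.0167, "sy":0.0483, "wz":-0.0207}, {"sx":-0.0333, "sy":0.0967, "wz":-0.0414}, {"sx":-0.05, "sy":0.145, "wz":-0.0621}, {"sx":-0.07, "sy":0.1933, "wz":-0.0828}, {"sx":-0.0883, "sy":0.2417, "wz":-0.1035}, {"sx":-0.1067, "sy":0.29, "wz":-0.1241}, {"sx":-0.125, "sy":0.3383, "wz":-0.1448}, {"sx":-0.1433, "sy":0.3867, "wz":-0.1671}, {"sx":-0.16, "sy":0.435, "wz":-0.1888}, {"sx":-0.16, "sy":0.435, "wz":-0.1888}]'

```text
clock: 36.75
position: [552.0, 276.2, 97.8]
ee_rot: [0.709, -0.705, 0.001, 0.001]
contact_force: [-0.3, 0.2, -3.9]
gripper_width: 33.2
grasp_force: 61.8
```

Emit:
creep_tool --ticks '[{}, {}]'

```text
clock: 36.95
position: [552.2, 272.1, 99.0]
ee_rot: [-0.707, 0.707, -0.001, -0.001]
contact_force: [-0.1, 0.4, -4.6]
gripper_width: 32.9
grasp_force: 61.8
```

Run:
```python
from go import go
go(554,274,23,0)
```

```text
row -2.2 -1.7 76.0 -0.0 -0.003 -0.001 | q1,q6 [ 0.72 -0.72] closing now 180.0 t 37.0 pos [552.2 272.1  99. ] dist 76
```

Scaled: 76 mm / 600 = 0.1267, 68 mm / 600 = 0.1133.

Emit:
creep_tool --ticks '[{"sx":-0.0033, "sy":-0.0033, "sz":0.0667}, {"sx":-0.0033, "sy":-0.0033, "sz":0.1133}, {"sx":-0.0033, "sy":-0.0033, "sz":0.1267}, {"sx":-0.0033, "sy":-0.0033, "sz":0.1267}]'

```text
clock: 37.35
position: [555.1, 273.8, 23.5]
ee_rot: [-0.707, 0.707, -0.002, -0.001]
contact_force: [0.6, 0.6, -3.5]
gripper_width: 32.7
grasp_force: 61.6
```

Emit:
creep_tool --ticks '[{}, {}, {"sz":-0.0667}, {"sz":-0.1417}, {"sz":-0.2167}, {"sz":-0.2833}, {"sz":-0.2833}]' --jaw 44

```text
clock: 38.05
position: [559.1, 277.9, 205.5]
ee_rot: [0.708, -0.706, 0.004, -0.011]
contact_force: [0.3, -0.2, -0.7]
gripper_width: 44.1
grasp_force: 0.0
```

Run:
```python
from loc import *
im,d,c=shot('scene','scF.png'); W=cloud(d,c); locate(im,W)
m=(abs(W[...,0]-550)<120)&(abs(W[...,1]+370)<120); z=W[...,2]
im2,d,c=shot('side','sdF.png'); W=cloud(d,c); comps(im2,W,['red'],zmin=30,amin=150)
cv2.imwrite('pics/F.png',np.vstack([im[120:,100:],im2[110:360,100:]])[:600])
```

```text
? [388. 210.] LxW [162.  10.] ang 0 ztop 42.0 px [392. 185.]  {'red': 0.0, 'brass': 0.0, 'green': 0.0, 'dark': 0.0}
jaw [ 347. -213.] LxW [80. 35.] ang 163 ztop 39.0 px [255. 177.]  {'red': 0.0, 'brass': 0.0, 'green': 0.0, 'dark': 0.0}
jaw [353.  74.] LxW [82. 35.] ang 178 ztop 39.0 px [346. 179.]  {'red': 0.0, 'brass': 0.0, 'green': 0.0, 'dark': 0.0}
brass [463. -14.] LxW [68. 68.] ang 148 ztop 27.0 px [320. 203.]  {'red': 0.0, 'brass': 0.16, 'green': 0.0, 'dark': 0.0}
jaw [625. 213.] LxW [76.  3.] ang 180 ztop 42.0 px [409. 244.]  {'red': 0.0, 'brass': 0.0, 'green': 0.0, 'dark': 0.0}
jaw [845. 202.] LxW [68.  4.] ang 179 ztop 58.0 px [424. 313.]  {'red': 0.0, 'brass': 0.0, 'green': 0.0, 'dark': 0.0}
jaw [826.  30.] LxW [63. 27.] ang 173 ztop 16.0 px [349. 310.]  {'red': 0.0, 'brass': 0.0, 'green': 0.0, 'dark': 0.8}
red px [334. 283.] n 997 med [ 528. -367.   70.] rect [ 540. -366.] [131.  65.] 72 z [64. 70. 72.]
red px [487. 366.] n 154 med [ 640. -676.   39.] rect [ 651. -674.] [29. 84.] 31 z [34. 39. 43.]
red px [447. 400.] n 174 med [ 521. -676.   40.] rect [ 536. -666.] [45. 91.] 20 z [35. 40. 44.]
```

View pics/F.png

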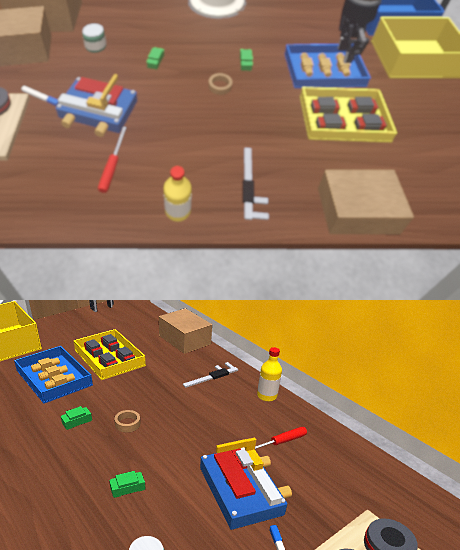

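```bash
python3 -c "
from bench import arm
print(arm.job_done())"
```

```text
the job is handed in; nothing more can be done
None
```

The job is handed in: the plunger is trapped down under the keeper (its pad measured 71 mm above the bench), and after that all 3 brass fittings went into the blue tray and all 4 red-ended jaws into the yellow tray, finishing at about 38 s.

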